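# Open the filament drying oven and pin its door open

### The arm

A 7-joint arm with a two-finger parallel gripper is mounted at the origin on the work surface. World frame = base frame: x ahead of the robot, y to its left, z up, the work surface at z = 0. Lengths are in mm, angles in rad, forces in N, time in s.
With the tool pointing down it reaches from about 400 to 875 mm from the base axis. Payload 4.4 kg.
Tool frame: the origin (TCP) lies midway between the tips of the shut fingers; the grasp point (between the pads) lies 19 mm behind it; x points along the fingers, z is the direction in which the jaws open and shut, and the axes are right-handed (so a half turn about x gives the same grasp; the last joint's range is limited). The gripper opens to 85 mm and grips with 20 to 120 N. Pads are 22 mm wide; open, the fingers measure 114 mm over their backs; the gripper's body (76 mm by 85 mm) begins 54 mm behind the grasp point. The pads swing forward as they close: fully open they stand 13 mm farther back than shut.
Start: joints at [1.139, 0.628, 0.038, 1.517, -0.027, 0.996, -0.02], TCP at [232.531, -606.999, 231.313] pointing down, gripper open.
Joint ranges: [-3.06, 3.06], [-0.37, 2.12], [-1.25, 1.32], [0.18, 2.47], [-1.1, 4.24], [0.23, 1.98], [-2.94, 2.94]. Speed limits (rad/s): [2.57, 2.57, 3.14, 3.14, 3.14, 3.14, 3.14].

### API

Orientations are given as [roll, pitch, yaw] about the fixed x, y, z axes, in that order (R = Rz(yaw) Ry(pitch) Rx(roll)).
In Python, from cell import ctrl gives the robot as it stands. The module is installed in compiled form; this text tells all that it offers.
- The arm moves only by the tool servo_tool, never from a script. Its argument "rows" is a list of rows, each an object of numbers: "dx", "dy", "dz": the shift along the tool's x, y, z in units of 750 mm (1.0 is 750 mm); "wx", "wy", "wz": the turn, a rotation vector about the tool's x, y, z in units of 6 degrees (1.0 is 6 degrees); "fingers": the closure, from 0 (fully open) to 1 (shut). In form: [{"dx": .., "dy": .., "dz": .., "wx": .., "wy": .., "wz": .., "fingers": ..}, ...]. A call has 1 to 5 rows; each row shifts and turns the commanded pose from where the row before left it, along the tool's axes as they then stand; what a row does not reach is not made up. A row lasts 1/8 s, in which the tool goes at most 62.5 mm and 10.7 degrees, less where a joint would pass 70% of its speed; a pose out of reach is approached as far as the arm can. A call with a number of a shift or a turn outside -1 to 1 is refused whole. A call with a gripper value outside its range is refused whole. The fingers move at their own pace and stop on an object; the grip force is fixed at half the most. Time passes only in rows, so rows that do not move let the fingers close. It gives the time, the measured TCP pose, the force and the opening at its end, in the units of the state.
- ctrl.read_state(): the state, without advancing time (a new reading comes with each control period).
- ctrl.get_image(name): name is "scene" or "top" or "wrist"; returns the picture (480x640x3 uint8, red, green, blue); there is no depth.
- ctrl.camera_info(name): a dict with "fovy" (degrees; the focal length in pixels is half the picture's height over the tangent of half this angle, whatever the lens; pixels are square), "cx", "cy" (the principal point, pixels), "R" (3x3) and "t" (3): a world point X has camera coordinates R X + t. Camera axes: x right, y down, z forward; pixel columns grow to the right and rows downward; lengths in mm; the calibration is good to about 2 mm. A picture is of the moment at which its call begins: read the wrist's pose just before it. camera_info takes no time and is no camera call; for the wrist camera it gives the pose at the moment of the call.
- ctrl.finish_job(): hands the job in, once; it reports no verdict.
Trained networks look in the newest picture that a camera, given by its name, has taken for a name from the list of things; names that differ only in an ending like _2 or _b are one class to them, and where a whole thing is asked for, a point or a joint stands for the part that bears it (a point fixed in the world has none). Each returns a list of dicts, best first, with "conf" (0 to 1); they miss things now and then, are a little off and sometimes report something else, mostly with a low value. They report only what shows in the picture. A call takes as long as a camera call.
- ctrl.search_frame(label, camera): "extent" ([centre column, centre row, width, height] in pixels, round what is visible of it).
- ctrl.silhouettes(label, camera): "region" (480x640 bool, what is visible of it) and "extent" ([centre column, centre row, width, height] in pixels, round what is visible of it).
- ctrl.mark_of(label, camera): "point" ([column, row] in pixels: a listed point, or the origin of a listed thing).
The state is a dict: "clock": time; "qpos": joint angles; "qd": joint speeds; "tau": joint torques, N m; "eef_pos": TCP position; "tool_rot": TCP orientation; "force": force on the tool from outside, world axes, zero at the start; "torque": the same for the moment, N m; "width": finger opening in mm.
Only numpy, scipy, OpenCV 4.12 (cv2) and the standard library are available. Lean on these libraries where they do the work, as an engineer would, in place of code of your own. Each camera call takes 0.05 s, during which the arm holds its last target.

### The job

Open the drying oven ready for loading: draw the door open by its handle and swing it all the way round to its stop, without flinging it. Then take the door pin, the shortest of the three tools in the wooden block and the one with a plain straight knob, and push it down through the lug on the door's top edge and the oven's stay plate underneath it, until the knob sits flat on the lug, so that the door is locked open. Leave the other tools in the block and everything else on the bench where they are.

Things in the scene. Friction and masses are not known exactly. Their poses are not given: they have to be found in the camera images.
- oven: White steel drying oven, 260 deep x 340 wide x 255 mm high, fixed. Origin: centre of its underside; x runs from its front to its back, y to its left (hinge) side, z up. Casing front at x = -130; right of the door a grey control strip (y = -170 to -90) stands 18 mm out. A flat steel stay plate on the roof, top at 260 mm, reaches forward past the hinge. A fixed carton stands on the roof, at the back, 50 mm high.
- door (a joint): Door angle, rad: 0 shut, grows as the door swings out towards the robot about its left edge; pi/2 is the stop, a right angle, where the lug's hole is exactly over the stay's hole. Starts at 0 to 0.08. Hinge friction (about 0.15 N m) keeps it where it is left; no latch.
- door_hinge (a point): Point on the upright hinge line, half-way up the door (135 mm above the bench). Axes turn with the door: y points from the free edge to the hinge, -x out of the outer face, z up. Door panel: x = -11 to 11 mm, y = 3 to -250, 20 to 250 mm above the bench; glass in a pale metal frame.
- door_handle (a point): Upright steel bar handle, 12 mm thick, 128 long, near the door's free edge. Origin: mid-bar, 138 mm above the bench, 34 mm out from the outer face (45 from the door's mid-plane), 228 from the hinge line along the door; axes as the door's. Stems 48 mm above and below the middle. The door rises 112 mm above this point: a gripper pointing straight down strikes it, so come in tilted.
- lug_hole (a point): Middle of the hole in the door's steel lug, at the lug's top face, 267 mm above the bench. The lug is a 50 x 40 x 5 mm plate 12 mm over the door's top edge near the hinge, sticking out from the outer face; in the door's axes (see door_hinge) the hole is at x = -35, y = -70. Hole 12.5 mm wide, right through.
- stay_hole (a point): Middle of the hole in the oven's fixed stay plate, at its top face, 260 mm above the bench. Plate 5 mm thick, hole 12.5 mm wide, right through, free space below. With the door at its stop the lug lies over the plate with a 2 mm gap and the holes line up. Axes as the oven's.
- pin_knob (a point): Middle of the pin's black knob, a plain straight cylinder 24 mm across and 40 mm high. The pin is loose, about 0.07 kg (0.8 to 1.3 times that), z along it, and stands upright in one of the three sockets of the tool block, knob up; when there this point is 78 mm above the bench.
- pin_seat (a point): Centre of the knob's flat underside, 20 mm below pin_knob; from here the steel shank, 10 mm across, runs 45 mm down to the tip (32 mm of it sunk in the block). It must end on the lug.
- pin_tip (a point): The lower end of the pin's shank, 45 mm below pin_seat; the last 6 mm taper.
- block: Light wooden tool block, fixed, 170 long x 60 wide x 45 mm high, either to the left or to the right of the oven's front. Origin: centre of its underside; x along its length. Sockets 11.5 mm wide, 32 mm deep, at x = -50, 0 and 50 mm; the three tools stand in them in any order.
- punch_knob (a point): Bystander in the block: a steel punch, its plain head 12 mm across and 52 mm high; this point is half-way up the head.
- stubby_knob (a point): Bystander in the block: a stubby driver with a waisted black handle 32 mm across and 54 mm high; this point is half-way up the handle.
- bin: Bystander: grey open parts bin 160 x 100 x 60 mm, fixed, on the side where the block is not. Origin: centre of its underside.
- solvent: Bystander: amber bottle, 68 mm across, 165 mm high, on the right of the oven. Origin: centre of its underside.
- jar: Bystander: clear jar, 72 mm across, 85 mm high, on the left of the oven. Origin: centre of its underside.
- servo: Bystander: small black servo motor 54 x 20 x 44 mm, standing by the block's end nearer the robot. Origin: centre of its underside.
- tape: Bystander: roll of paper tape lying flat, 80 mm across, 24 mm high, in front of the oven to the right. Origin: centre of its underside.

How it is judged (in metres and radians):
On the way, in this order (a step that is already met when the one before it is completed fails the run):
1. the door is being drawn open by its handle: more than 0.25 rad open with the fingers on the handle (value of joint door above 0.25 rad and (contact force between the fingers and door_c1 above 0.3 N or contact force between the fingers and door_c2 above 0.3 N or contact force between the fingers and door_c3 above 0.3 N)), for 0.1 s.
2. the door stands at its stop (beyond 1.53 rad of 1.57) before the pin goes in (value of joint door above 1.53 rad and horizontal distance between pin_seat and stay_hole above 0.03 m), for 0.2 s.
At the end, for the whole second after the job is handed in: The door is at its stop (beyond 1.53 rad); the pin stands upright (within 0.15 rad) through both holes, its seat within 4 mm of the axis of each hole and not more than 3 mm above the lug, its tip at least 25 mm below the top of the stay plate; pin and door are at rest (value of joint door above 1.53 rad and horizontal distance between pin_seat and stay_hole below 0.004 m and horizontal distance between pin_seat and lug_hole below 0.004 m and z of pin_seat in the frame of lug_hole below 0.003 m and z of pin_tip in the frame of stay_hole below -0.025 m and angle between pin_seat's own z axis and vertical below 0.15 rad and linear speed of pin below 0.02 m/s and velocity of joint door below 0.05 rad/s); the robot touches nothing.
It fails at once if the door is flung (turns faster than 2.5 rad/s) (velocity of joint door above 2.5 rad/s).
It fails at once if another tool in the block is moved by more than 15 mm (distance of any of punch_knob, stubby_knob from where it was at the start of the episode above 0.015 m).
It fails at once if a bystander on the bench is moved by more than 20 mm or tipped (distance of any of solvent, jar, servo, tape from where it was at the start of the episode above 0.02 m or angle between any of solvent, jar, servo's own z axis and vertical above 0.3 rad).
It also fails if it takes over 72 s, if anything falls off the work surface, if the arm or the gripper's body presses on something with over 40 N, if the wrist force passes 120 N, or if a joint passes its speed limit or range.

## Working session

There is one attempt and no reset: what is moved stays moved. The work goes in short steps, Python scripts to look and compute and a tool call to move; the robot and the scene stay as the last step left them, time stands still between calls to the robot, and variables do not carry over. Pictures are saved under pics/ and viewed, and the job is handed in when it is done.

Besides the shell and the picture viewer there is one more tool, called after "Emit:" as name([rows], argument=value, ...), one row to a line, values as JSON. servo_tool: Moves the arm, as the interface text tells. Its arguments: {"type":"object","properties":{"rows":{"type":"array"}},"required":["rows"]}

```bash
mkdir -p pics
cat > h.py <<'E'
import numpy as np, cv2
from cell import ctrl
from scipy.spatial.transform import Rotation as Ro
def snap(n,f):
    im=ctrl.get_image(n); cv2.imwrite('pics/'+f,im[:,:,::-1]); return im
def cam(n):
    c=ctrl.camera_info(n); f=240/np.tan(np.radians(c['fovy'])/2); return f,c['cx'],c['cy'],np.array(c['R']),np.array(c['t'])
def ray(n,p,c=None):
    f,cx,cy,R,t=c or cam(n); d=R.T@np.array([(p[0]-cx)/f,(p[1]-cy)/f,1]); o=-R.T@t; return o,d/np.linalg.norm(d)
def onz(n,p,z,c=None):
    o,d=ray(n,p,c); return o+d*(z-o[2])/d[2]
def proj(n,X,c=None):
    f,cx,cy,R,t=c or cam(n); q=R@np.array(X)+t; return np.array([cx+f*q[0]/q[2],cy+f*q[1]/q[2]])
E
python3 - <<'E'
from h import *
np.set_printoptions(precision=1,suppress=True)
for n in('scene','top','wrist'):
    snap(n,n+'0.png'); f,cx,cy,R,t=cam(n); print(n,f,cx,cy,-R.T@t,R.round(2).tolist())
hs=dict(oven=0,door_hinge=135,door_handle=138,lug_hole=267,stay_hole=260,pin_knob=78,pin_seat=58,block=0,punch_knob=None,stubby_knob=None,servo=0,jar=0,solvent=0,tape=0,bin=0)
for n in('scene','top'):
    for l,z in hs.items():
        r=ctrl.mark_of(l,n)[:2]
        print(n,l,[(np.round(a['point'],1),round(a['conf'],2),onz(n,a['point'],z if z is not None else 75)) for a in r])
s=ctrl.read_state(); print(s)
E
```

```text
scene 463.3911163406911 321.3823691092269 242.24224464675999 [1184.5 -527.9 1126.8] [[0.66, 0.75, 0.01], [0.58, -0.5, -0.65], [-0.48, 0.43, -0.76]]
top 544.9324972029576 309.09875567911365 244.7499649468615 [ 336.9    4.7 1341.6] [[0.08, -1.0, 0.0], [-0.97, -0.08, -0.21], [0.21, 0.01, -0.98]]
wrist 331.9456030445192 325.2792571817214 236.42759409628601 [ 295.3 -583.2  373.2] [[0.36, -0.93, -0.0], [-0.9, -0.35, 0.27], [-0.25, -0.09, -0.96]]
scene oven [(array([176.7, 313.2]), 0.33, array([ 402.3, -369.4,    0. ]))]
scene door_hinge []
scene door_handle [(array([284.6, 277.1]), 0.61, array([ 585.6, -119.1,  138. ])), (array([352.7, 193. ]), 0.59, array([471.3, 238. , 138. ]))]
scene lug_hole [(array([335.2, 219.6]), 0.75, array([606. ,  36.7, 267. ]))]
scene stay_hole [(array([351.3, 194.1]), 0.87, array([560. , 137.6, 260. ]))]
scene pin_knob [(array([170.9, 301.2]), 0.68, array([ 413.5, -373.2,   78. ])), (array([175.6, 306.7]), 0.41, array([ 436.9, -372.5,   78. ]))]
scene pin_seat [(array([174.2, 311.3]), 0.64, array([ 433. , -379.7,   58. ]))]
scene block [(array([181.5, 338.7]), 
[... 1820 characters left out ...]
 212.3]), 0.88, array([688.9, 336.3,   0. ]))]
top solvent [(array([471. , 250.9]), 0.58, array([ 644.1, -387. ,    0. ]))]
top tape [(array([423.5, 353.9]), 0.88, array([ 380.6, -275.7,    0. ])), (array([473.5, 328.4]), 0.24, array([ 451. , -395.7,    0. ]))]
top bin [(array([155., 280.]), 0.62, array([509.7, 394.9,   0. ]))]
{'clock': 1.65, 'qpos': array([ 1.1,  0.6,  0. ,  1.5, -0. ,  1. , -0. ]), 'qd': array([ 0.,  0., -0., -0.,  0., -0.,  0.]), 'tau': array([  0. , -56.3,   1.2, -19.4,   0. ,   0. ,   0. ]), 'eef_pos': array([ 232.5, -607. ,  231.3]), 'tool_rot': array([ 0.9,  1.6, -0.3]), 'force': array([ 0. , -0.5,  0. ]), 'torque': array([ 0., -0., -0.]), 'width': 85.45262360505008}
```

View images.

View pics/scene0.png

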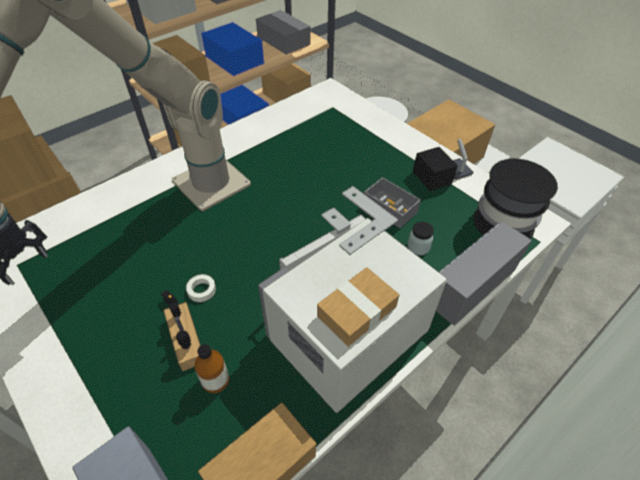

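View pics/top0.png

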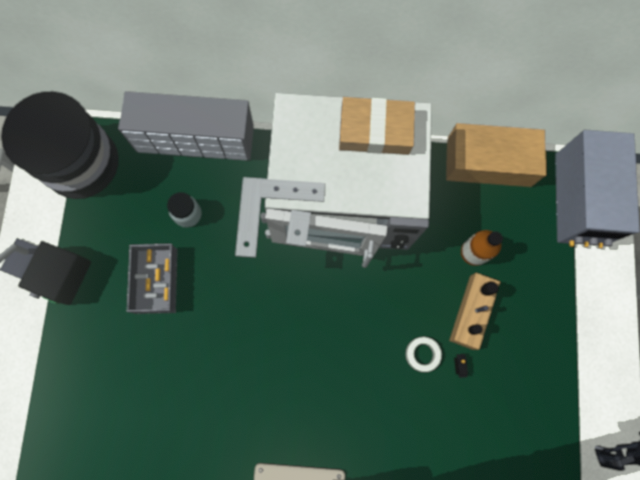

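View pics/wrist0.png

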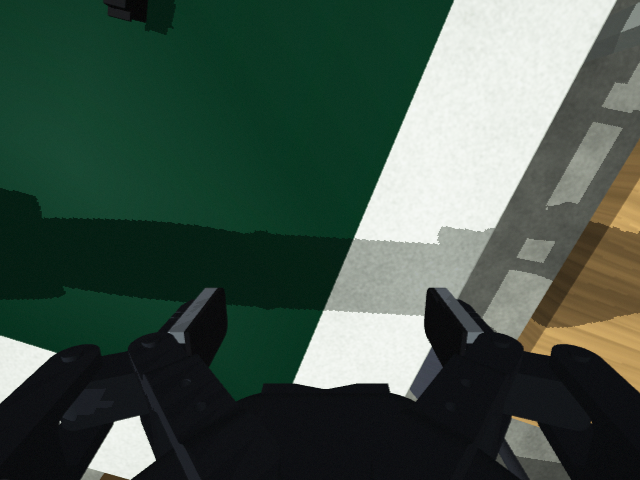

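```bash
cat >> h.py <<'E'
np.set_printoptions(precision=2,suppress=True)
def pose(s=None):
    s=s or ctrl.read_state(); return np.array(s['eef_pos']),Ro.from_euler('xyz',s['tool_rot']).as_matrix()
def Rt(yaw,pitch):
    "tool x at heading yaw (deg), pitch deg below horizontal, camera on top side (z horizontal)"
    y,p=np.radians([yaw,pitch]); x=np.array([np.cos(p)*np.cos(y),np.cos(p)*np.sin(y),-np.sin(p)])
    return x
def plan(p0,R0,wps,fing):
    "wps: list of (p,R,n). prints rows"
    p,R=np.array(p0,float),R0.copy(); out=[]
    for pt,Rtg,n in wps:
        for k in range(n,0,-1):
            w=Ro.from_matrix(R.T@Rtg).as_rotvec(degrees=True)/6/k
            d=R.T@(np.array(pt)-p)/750/k
            w=w.round(2);d=d.round(3)
            out.append(dict(dx=d[0],dy=d[1],dz=d[2],wx=w[0],wy=w[1],wz=w[2],fingers=fing))
            p=p+R@d*750; R=R@Ro.from_rotvec(w*6,degrees=True).as_matrix()
    for i,o in enumerate(out): print(i,{k:float(v) for k,v in o.items() if v or k=='fingers'})
    print('end',p,'x',R[:,0],'z',R[:,2])
    return p,R
E
python3 - <<'E'
from h import *
p,R=pose(); print(p,R)
f,cx,cy,Rc,t=cam('wrist'); o=-Rc.T@t
print('cam in tool',R.T@(o-p),'fwd',R.T@Rc[2],'right',R.T@Rc[0],'down',R.T@Rc[1])
E
```

```text
[ 232.5  -607.    231.32] [[ 0.    0.93  0.36]
 [-0.    0.36 -0.93]
 [-1.    0.    0.  ]]
cam in tool [-142.56   67.18    0.47] fwd [ 0.96 -0.27 -0.  ] right [0. 0. 1.] down [-0.27 -0.96  0.  ]
```

```bash
cat >> h.py <<'E'
def RT(yaw,pitch):
    x=Rt(yaw,pitch); a=np.radians(yaw); z=np.array([np.sin(a),-np.cos(a),0]); return np.stack([x,np.cross(z,x),z],1)
E
python3 - <<'E'
from h import *
p,R=pose()
plan(p,R,[([410,-110,330],RT(0,50),15)],0)
E
```

```text
0 {'dx': -0.009, 'dy': 0.031, 'dz': -0.036, 'wx': 0.22, 'wy': -0.08, 'wz': 0.44, 'fingers': 0.0}
1 {'dx': -0.008, 'dy': 0.03, 'dz': -0.036, 'wx': 0.22, 'wy': -0.08, 'wz': 0.44, 'fingers': 0.0}
2 {'dx': -0.007, 'dy': 0.03, 'dz': -0.037, 'wx': 0.22, 'wy': -0.08, 'wz': 0.44, 'fingers': 0.0}
3 {'dx': -0.005, 'dy': 0.029, 'dz': -0.037, 'wx': 0.22, 'wy': -0.08, 'wz': 0.44, 'fingers': 0.0}
4 {'dx': -0.005, 'dy': 0.028, 'dz': -0.038, 'wx': 0.22, 'wy': -0.08, 'wz': 0.44, 'fingers': 0.0}
5 {'dx': -0.004, 'dy': 0.028, 'dz': -0.039, 'wx': 0.22, 'wy': -0.08, 'wz': 0.44, 'fingers': 0.0}
6 {'dx': -0.003, 'dy': 0.027, 'dz': -0.039, 'wx': 0.23, 'wy': -0.08, 'wz': 0.44, 'fingers': 0.0}
7 {'dx': -0.002, 'dy': 0.026, 'dz': -0.04, 'wx': 0.22, 'wy': -0.08, 'wz': 0.44, 'fingers': 0.0}
8 {'dx': -0.001, 'dy': 0.025, 'dz': -0.041, 'wx': 0.22, 'wy': -0.08, 'wz': 0.44, 'fingers': 0.0}
9 {'dy': 0.024, 'dz': -0.041, 'wx': 0.23, 'wy': -0.08, 'wz': 0.44, 'fingers': 0.0}
10 {'dx': 0.001, 'dy': 0.023, 'dz': -0.042, 'wx': 0.22, 'wy': -0.09, 'wz': 0.44, 'fingers': 0.0}
11 {'dx': 0.001, 'dy': 0.022, 'dz': -0.042, 'wx': 0.23, 'wy': -0.08, 'wz': 0.44, 'fingers': 0.0}
12 {'dx': 0.002, 'dy': 0.021, 'dz': -0.043, 'wx': 0.22, 'wy': -0.09, 'wz': 0.44, 'fingers': 0.0}
13 {'dx': 0.003, 'dy': 0.02, 'dz': -0.043, 'wx': 0.23, 'wy': -0.08, 'wz': 0.44, 'fingers': 0.0}
14 {'dx': 0.004, 'dy': 0.019, 'dz': -0.043, 'wx': 0.22, 'wy': -0.09, 'wz': 0.43, 'fingers': 0.0}
end [ 410.39 -110.28  329.86] x [ 0.64 -0.   -0.77] z [-0. -1.  0.]
```

Emit:
servo_tool([
  {"dx":-0.009,"dy":0.031,"dz":-0.036,"wx":0.22,"wy":-0.08,"wz":0.44,"fingers":0},
  {"dx":-0.008,"dy":0.03,"dz":-0.036,"wx":0.22,"wy":-0.08,"wz":0.44,"fingers":0},
  {"dx":-0.007,"dy":0.03,"dz":-0.037,"wx":0.22,"wy":-0.08,"wz":0.44,"fingers":0},
  {"dx":-0.005,"dy":0.029,"dz":-0.037,"wx":0.22,"wy":-0.08,"wz":0.44,"fingers":0},
  {"dx":-0.005,"dy":0.028,"dz":-0.038,"wx":0.22,"wy":-0.08,"wz":0.44,"fingers":0},
])

```text
clock: 2.28
eef_pos: [292.4, -440.5, 265.2]
tool_rot: [1.447, 1.335, 0.126]
force: [1.0, 0.3, 0.2]
width: 85.4
```

Emit:
servo_tool([
  {"dx":-0.004,"dy":0.028,"dz":-0.039,"wx":0.22,"wy":-0.08,"wz":0.44,"fingers":0},
  {"dx":-0.003,"dy":0.027,"dz":-0.039,"wx":0.23,"wy":-0.08,"wz":0.44,"fingers":0},
  {"dx":-0.002,"dy":0.026,"dz":-0.04,"wx":0.22,"wy":-0.08,"wz":0.44,"fingers":0},
  {"dx":-0.001,"dy":0.025,"dz":-0.041,"wx":0.22,"wy":-0.08,"wz":0.44,"fingers":0},
  {"dx":0,"dy":0.024,"dz":-0.041,"wx":0.23,"wy":-0.08,"wz":0.44,"fingers":0},
])

```text
clock: 2.9
eef_pos: [351.2, -274.6, 298.8]
tool_rot: [1.509, 1.102, 0.066]
force: [0.2, -0.5, -0.7]
width: 85.3
```

Emit:
servo_tool([
  {"dx":0.001,"dy":0.023,"dz":-0.042,"wx":0.22,"wy":-0.09,"wz":0.44,"fingers":0},
  {"dx":0.001,"dy":0.022,"dz":-0.042,"wx":0.23,"wy":-0.08,"wz":0.44,"fingers":0},
  {"dx":0.002,"dy":0.021,"dz":-0.043,"wx":0.22,"wy":-0.09,"wz":0.44,"fingers":0},
  {"dx":0.003,"dy":0.02,"dz":-0.043,"wx":0.23,"wy":-0.08,"wz":0.44,"fingers":0},
  {"dx":0.004,"dy":0.019,"dz":-0.043,"wx":0.22,"wy":-0.09,"wz":0.43,"fingers":0},
])

```text
clock: 3.52
eef_pos: [395.3, -152.8, 326.0]
tool_rot: [1.529, 0.945, -0.005]
force: [-0.0, -0.3, 0.5]
width: 85.4
```

Run:
```python
from h import *
p,R=pose(); print(p,R[:,0],R[:,2])
c=cam('wrist'); snap('wrist','w1.png'); 
np.save('c1.npy',np.array([c[0],c[1],c[2],*c[3].ravel(),*c[4]]))
for l,z in dict(door_handle=138,lug_hole=267,stay_hole=260,door_hinge=135).items():
    print(l,[(np.round(a['point'],1),round(a['conf'],2),onz('wrist',a['point'],z,c)) for a in ctrl.mark_of(l,'wrist')[:2]])
print(ctrl.read_state()['clock'])
```

```text
[ 395.28 -152.82  325.98] [ 0.59 -0.   -0.81] [ 0.03 -1.    0.02]
door_handle [(array([291.1, 176.7]), 0.8, array([ 567.78, -112.34,  138.  ]))]
lug_hole [(array([94.2, 62.4]), 0.58, array([593.76,  44.53, 267.  ]))]
stay_hole []
door_hinge [(array([116.9, 123.5]), 0.58, array([635.91, 110.02, 135.  ]))]
3.775
```

View pics/w1.png

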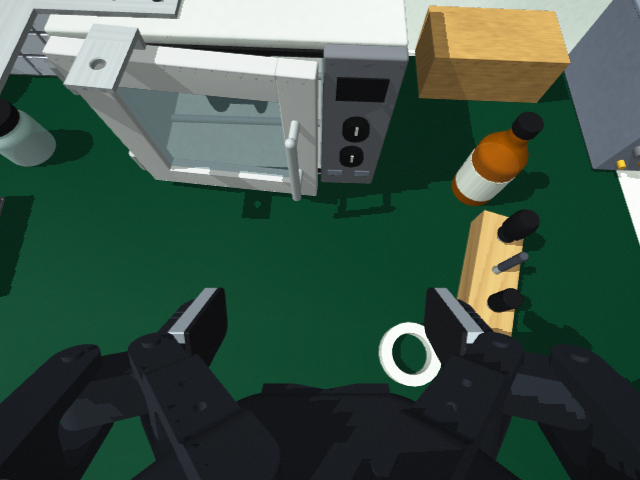

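Run:
```python
from h import *
v=np.load('c1.npy'); c=(v[0],v[1],v[2],v[3:12].reshape(3,3),v[12:])
print(onz('wrist',(291,126),202,c),onz('wrist',(296.5,196),74,c),onz('wrist',(97,64),267,c))
# fit hinge x,y,a(door yaw)
from scipy.optimize import least_squares
ct,cs=cam('top'),cam('scene')
def loc(h,l,z):
    a=h[2]; return np.array([h[0]+np.cos(a)*l[0]-np.sin(a)*l[1],h[1]+np.sin(a)*l[0]+np.cos(a)*l[1],z])
obs=[(c,(97,64),(-35,-70),267),(c,(291,126),(-45,-228),200),(c,(296.5,196),(-45,-228),76),(ct,(300.2,230.5),(-35,-70),267),(ct,(366.2,259.5),(-45,-228),138),(cs,(335.2,219.6),(-35,-70),267)]
r=least_squares(lambda h:np.concatenate([proj('',loc(h,l,z),cc)-np.array(q) for cc,q,l,z in obs]),[640,115,-.05],loss='soft_l1')
print(r.x,r.fun.reshape(-1,2)); h=r.x
print('handle',loc(h,(-45,-228),138),'lug',loc(h,(-35,-70),267))
import itertools
# stay: at oven yaw
st=[onz('top',(245.6,241.8),260),onz('scene',(351.3,194.1),260)]
for s in st:
    d=s[:2]-h[:2]; print(s,np.linalg.norm(d),np.hypot(70,35),'ovenyaw',np.arctan2(d[1],d[0])-np.arctan2(35,-70))
p,R=pose()
```

```text
[ 589.2  -115.44  202.  ] [ 575.61 -114.58   74.  ] [592.14  41.77 267.  ]
[632.52 110.34  -0.05] [[ 0.31 -1.9 ]
 [-0.84 11.39]
 [ 0.47 -1.4 ]
 [-2.37  1.88]
 [ 1.62 -0.86]
 [-1.54 -3.55]]
handle [ 576.74 -115.27  138.  ] lug [594.23  42.08 267.  ]
[568.08 146.56 260.  ] 73.92691138748273 78.26237921249263 ovenyaw -0.04847654791740874
[559.95 137.65 260.  ] 77.53342785920755 78.26237921249263 ovenyaw 0.10368270144789182
```

Run:
```python
from h import *
p,R=pose()
Rg=RT(-3,40); x=Rg[:,0]; g=np.array([576.5,-115,148]); T=g+19*x; print(T)
p,R=plan(p,R,[(T-90*x,Rg,5)],0)
plan(p,R,[(T,Rg,4)],0)
```

```text
[ 591.03 -115.76  135.79]
0 {'dx': 0.048, 'dy': 0.007, 'dz': -0.011, 'wx': 0.15, 'wy': -0.07, 'wz': 0.47, 'fingers': 0.0}
1 {'dx': 0.049, 'dy': 0.005, 'dz': -0.011, 'wx': 0.15, 'wy': -0.08, 'wz': 0.47, 'fingers': 0.0}
2 {'dx': 0.048, 'dy': 0.002, 'dz': -0.012, 'wx': 0.15, 'wy': -0.07, 'wz': 0.47, 'fingers': 0.0}
3 {'dx': 0.049, 'dz': -0.012, 'wx': 0.15, 'wy': -0.08, 'wz': 0.47, 'fingers': 0.0}
4 {'dx': 0.048, 'dy': -0.003, 'dz': -0.012, 'wx': 0.14, 'wy': -0.07, 'wz': 0.48, 'fingers': 0.0}
end [ 522.41 -111.96  193.91] x [ 0.77 -0.04 -0.64] z [-0.05 -1.    0.  ]
0 {'dx': 0.03, 'fingers': 0.0}
1 {'dx': 0.03, 'fingers': 0.0}
2 {'dx': 0.03, 'fingers': 0.0}
3 {'dx': 0.03, 'fingers': 0.0}
end [ 591.27 -115.55  136.08] x [ 0.77 -0.04 -0.64] z [-0.05 -1.    0.  ]
```

Emit:
servo_tool([
  {"dx":0.048,"dy":0.007,"dz":-0.011,"wx":0.15,"wy":-0.07,"wz":0.47,"fingers":0},
  {"dx":0.049,"dy":0.005,"dz":-0.011,"wx":0.15,"wy":-0.08,"wz":0.47,"fingers":0},
  {"dx":0.048,"dy":0.002,"dz":-0.012,"wx":0.15,"wy":-0.07,"wz":0.47,"fingers":0},
  {"dx":0.049,"dz":-0.012,"wx":0.15,"wy":-0.08,"wz":0.47,"fingers":0},
  {"dx":0.048,"dy":-0.003,"dz":-0.012,"wx":0.14,"wy":-0.07,"wz":0.48,"fingers":0},
])

```text
schema error: expected keys dx, dy, dz, wx, wy, wz, fingers
```

Run:
```python
from h import *
p,R=pose(); print(p,R[:,0],R[:,2])
c=cam('wrist'); snap('wrist','w2.png'); 
np.save('c2.npy',np.array([c[0],c[1],c[2],*c[3].ravel(),*c[4]]))
for z in (190,148,100): print(proj('',[576.5,-115,z],c))
Rg=RT(-3,40); x=Rg[:,0]; g=np.array([576.5,-115,148]); T=g+19*x; print(T)
plan(p,R,[(T,Rg,5)],0)
```

```text
[ 395.6 -153.   325.5] [ 0.59 -0.   -0.81] [ 0.03 -1.    0.02]
[290.78 143.28]
[293.44 165.46]
[295.89 185.82]
[ 591.03 -115.76  135.79]
0 {'dx': 0.072, 'dy': 0.013, 'dz': -0.01, 'wx': 0.15, 'wy': -0.07, 'wz': 0.47, 'fingers': 0.0}
1 {'dx': 0.072, 'dy': 0.009, 'dz': -0.01, 'wx': 0.15, 'wy': -0.08, 'wz': 0.47, 'fingers': 0.0}
2 {'dx': 0.072, 'dy': 0.006, 'dz': -0.011, 'wx': 0.15, 'wy': -0.07, 'wz': 0.47, 'fingers': 0.0}
3 {'dx': 0.072, 'dy': 0.002, 'dz': -0.011, 'wx': 0.15, 'wy': -0.08, 'wz': 0.47, 'fingers': 0.0}
4 {'dx': 0.072, 'dy': -0.002, 'dz': -0.012, 'wx': 0.14, 'wy': -0.07, 'wz': 0.48, 'fingers': 0.0}
end [ 590.69 -116.07  135.91] x [ 0.77 -0.04 -0.64] z [-0.05 -1.    0.  ]
```

View pics/w2.png

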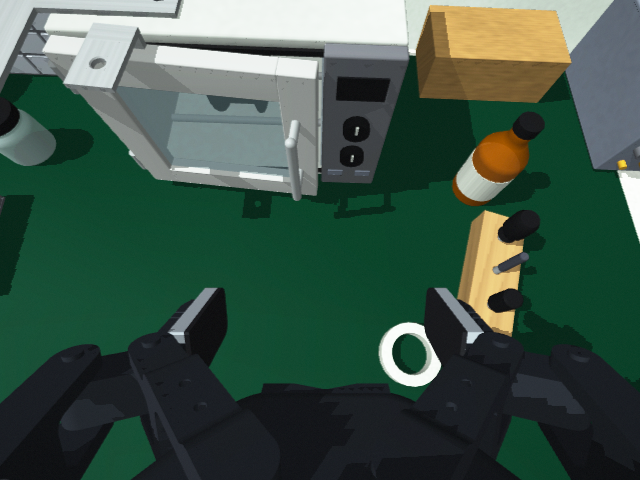

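Emit:
servo_tool([
  {"dx":0.048,"dy":0.007,"dz":-0.011,"wx":0.15,"wy":-0.07,"wz":0.47,"fingers":0},
  {"dx":0.049,"dy":0.005,"dz":-0.011,"wx":0.15,"wy":-0.08,"wz":0.47,"fingers":0},
  {"dx":0.048,"dy":0.002,"dz":-0.012,"wx":0.15,"wy":-0.07,"wz":0.47,"fingers":0},
  {"dx":0.049,"dy":0,"dz":-0.012,"wx":0.15,"wy":-0.08,"wz":0.47,"fingers":0},
  {"dx":0.048,"dy":-0.003,"dz":-0.012,"wx":0.14,"wy":-0.07,"wz":0.48,"fingers":0},
])

```text
clock: 4.45
eef_pos: [407.2, -156.4, 334.7]
tool_rot: [1.516, 0.894, -0.024]
force: [-0.8, 0.8, 0.7]
width: 85.2
```

Run:
```python
from h import *
p,R=pose(); print(p,R[:,0],R[:,2])
c=cam('wrist'); snap('wrist','w3.png'); 
np.save('c2.npy',np.array([c[0],c[1],c[2],*c[3].ravel(),*c[4]]))
for z in (190,148,100): print(proj('',[576.5,-115,z],c))
Rg=RT(-3,40); x=Rg[:,0]; g=np.array([576.5,-115,148]); T=g+19*x; print(T)
plan(p,R,[(T,Rg,5)],0)
```

```text
[ 407.24 -156.36  334.72] [ 0.63 -0.02 -0.78] [ 0.02 -1.    0.03]
[284.66 168.56]
[287.43 189.28]
[289.99 208.48]
[ 591.03 -115.76  135.79]
0 {'dx': 0.072, 'dy': 0.005, 'dz': -0.012, 'wx': 0.14, 'wy': -0.05, 'wz': 0.37, 'fingers': 0.0}
1 {'dx': 0.072, 'dy': 0.003, 'dz': -0.012, 'wx': 0.14, 'wy': -0.05, 'wz': 0.37, 'fingers': 0.0}
2 {'dx': 0.072, 'dy': -0.001, 'dz': -0.013, 'wx': 0.15, 'wy': -0.05, 'wz': 0.37, 'fingers': 0.0}
3 {'dx': 0.072, 'dy': -0.003, 'dz': -0.013, 'wx': 0.14, 'wy': -0.04, 'wz': 0.38, 'fingers': 0.0}
4 {'dx': 0.071, 'dy': -0.007, 'dz': -0.012, 'wx': 0.15, 'wy': -0.05, 'wz': 0.37, 'fingers': 0.0}
end [ 590.74 -116.11  135.66] x [ 0.76 -0.04 -0.64] z [-0.05 -1.   -0.  ]
```

View pics/w3.png

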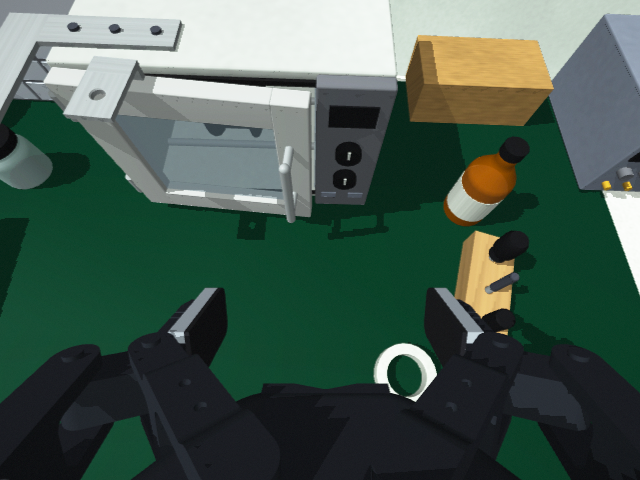

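Run:
```python
from h import *
s=ctrl.read_state(); print(s['qpos'],s['qd'],s['tau'],s['clock'])
```

```text
[-0.52 -0.09  1.02  2.46 -1.1   0.26 -0.01] [ 0.22  0.01 -0.27 -0.01  0.    0.03 -0.02] [  0.23  -4.28  -2.87 -17.86  -0.76   0.06  -0.  ] 4.5
```

```bash
cat > kin.py <<'E'
import numpy as np, itertools
from h import *
D=[([1.139,0.628,0.038,1.517,-0.027,0.996,-0.02],[232.5,-607,231.3],np.array([[0,.93,.36],[0,.36,-.93],[-1,0,0]]))]
s=ctrl.read_state(); p,R=pose(s); D.append((s['qpos'],p,R))
E
python3 - <<'E'
from kin import *
from scipy.optimize import least_squares
best=[]
for sg in itertools.product([1,-1],repeat=7):
    def F(q): 
        M=np.eye(3); Ms=[M]
        for i,(a,b) in enumerate(zip('zyzyzyz',q)):
            M=M@Ro.from_euler(a,sg[i]*b).as_matrix(); Ms.append(M)
        return Ms
    A=[F(q)[-1] for q,_,_ in D]
    # B_0 * A * T = R ; allow base rot Bz unknown & tool const: 
    def f(v):
        B=Ro.from_euler('z',v[0]).as_matrix(); T=Ro.from_rotvec(v[1:4]).as_matrix()
        return np.concatenate([(B@a@T-R).ravel() for a,(_,_,R) in zip(A,D)])
    r=min((least_squares(f,[b]+list(t)) for b in(0,3.1,1.5) for t in([0,1.5,0],[0,-1.5,0],[0,1.5,1.5])),key=lambda r:r.cost)
    best.append((r.cost,sg,r.x))
best.sort(key=lambda b:b[0])
for b in best[:10]: print(b)
E
```

```text
(np.float64(1.258864503870246e-05), (-1, -1, -1, -1, -1, -1, -1), array([ 3.14,  2.22, -0.  ,  2.22]))
(np.float64(1.2588645038702499e-05), (-1, 1, -1, 1, -1, 1, -1), array([-0.  , -0.  , -1.57, -0.  ]))
(np.float64(0.00015037434153033035), (-1, 1, -1, 1, -1, 1, 1), array([-0.01,  0.01, -1.57,  0.01]))
(np.float64(0.00015037434153033084), (-1, -1, -1, -1, -1, -1, 1), array([3.13, 2.23, 0.02, 2.23]))
(np.float64(0.14274339053195828), (1, 1, 1, -1, 1, -1, 1), array([-1.52,  0.61, -2.47,  1.22]))
(np.float64(0.14274339053212012), (1, -1, 1, 1, 1, 1, 1), array([ 1.62, -2.16, -0.53, -0.4 ]))
(np.float64(0.15179098745260736), (1, -1, 1, 1, 1, 1, -1), array([ 1.61, -2.17, -0.5 , -0.42]))
(np.float64(0.15179098745643416), (1, 1, 1, -1, 1, -1, -1), array([ 4.75, -0.7 ,  3.06, -1.49]))
(np.float64(0.16865496732500385), (-1, -1, -1, 1, -1, 1, 1), array([-1.31,  4.42,  1.87,  1.59]))
(np.float64(0.16865496734265514), (-1, 1, -1, -1, -1, -1, 1), array([ 1.83, -0.76,  1.79, -2.92]))
```

Run:
```python
from kin import *
SG=[-1,1,-1,1,-1,1,-1]
def F(q):
    M=np.eye(3); Ms=[M]
    for i,(a,b) in enumerate(zip('zyzyzyz',q)): M=M@Ro.from_euler(a,SG[i]*b).as_matrix(); Ms.append(M)
    return Ms
def rows(q,off):
    Ms=F(q); cols=[np.array([0,0,1.]),Ms[2][:,2],Ms[4][:,2],Ms[6][:,2]]
    if 'e' in off: cols+= [Ms[2][:,0]-0*Ms[4][:,0]]
    if 'f' in off: cols+= [Ms[4][:,0]]
    if 'w' in off: cols+=[Ms[6][:,0]]
    if 's' in off: cols+=[Ms[1][:,0]]
    return np.stack(cols,1)
for off in ('','e','f','w','s','ef'):
    A=np.concatenate([rows(q,off) for q,_,_ in D]); b=np.concatenate([np.array(p) for _,p,_ in D])
    x,*_=np.linalg.lstsq(A,b,rcond=None); print(off,x,(A@x-b))
```

```text
[351.9  532.97 404.11 325.98] [26.77  7.96  6.57  2.72 19.84 -6.57]
e [329.69 613.69 382.98 409.65 -41.  ] [26.1  11.38  1.57  0.54  0.24 -1.57]
f [195.01 568.06 319.27 321.48 -88.63] [28.84 11.59  3.05  1.17  5.45 -3.05]
w [362.87 521.74 372.75 350.27 -29.31] [25.14 11.17  1.22  0.4  -0.92 -1.22]
s [360.26 564.69 415.78 359.13 -32.13] [24.84 11.11  1.12  0.36 -1.23 -1.12]
ef [1763.69  861.17 1090.08 1083.16 -348.5   904.26] [ 0. -0.  0.  0. -0.  0.]
```

```bash
cat >> h.py <<'E'
def log():
    import json
    s=ctrl.read_state(); open('log.jsonl','a').write(json.dumps([list(map(float,s['qpos'])),list(map(float,s['eef_pos'])),list(map(float,s['tool_rot']))])+'\n'); print('q',np.array(s['qpos']),'p',np.array(s['eef_pos']),'t',s['clock'],'w',s['width'],'F',np.array(s['force'])); return s
E
python3 - <<'E'
from h import *
log(); p,R=pose()
plan(p,R,[([530,-150,340],RT(-5,75),5)],0)
E
```

```text
q [-0.52 -0.09  1.02  2.46 -1.1   0.26 -0.01] p [ 407.67 -155.7   334.6 ] t 4.5 w 85.46820156695874 F [-1.48 -1.72  0.03]
0 {'dx': 0.019, 'dy': 0.026, 'dz': -0.001, 'wx': 0.21, 'wy': -0.04, 'wz': -0.79, 'fingers': 0.0}
1 {'dx': 0.017, 'dy': 0.028, 'dz': -0.001, 'wx': 0.21, 'wy': -0.04, 'wz': -0.8, 'fingers': 0.0}
2 {'dx': 0.015, 'dy': 0.029, 'dz': -0.002, 'wx': 0.22, 'wy': -0.03, 'wz': -0.79, 'fingers': 0.0}
3 {'dx': 0.012, 'dy': 0.03, 'dz': -0.003, 'wx': 0.21, 'wy': -0.03, 'wz': -0.8, 'fingers': 0.0}
4 {'dx': 0.01, 'dy': 0.032, 'dz': -0.004, 'wx': 0.22, 'wy': -0.04, 'wz': -0.79, 'fingers': 0.0}
end [ 530.36 -150.01  339.84] x [ 0.26 -0.02 -0.97] z [-0.09 -1.    0.  ]
```

Emit:
servo_tool([
  {"dx":0.019,"dy":0.026,"dz":-0.001,"wx":0.21,"wy":-0.04,"wz":-0.79,"fingers":0},
  {"dx":0.017,"dy":0.028,"dz":-0.001,"wx":0.21,"wy":-0.04,"wz":-0.8,"fingers":0},
  {"dx":0.015,"dy":0.029,"dz":-0.002,"wx":0.22,"wy":-0.03,"wz":-0.79,"fingers":0},
])

```text
clock: 4.88
eef_pos: [470.1, -151.0, 340.7]
tool_rot: [1.554, 1.099, -0.043]
force: [0.3, -0.5, -0.3]
width: 85.5
```

```bash
python3 -c "
from h import *
log()"
```

```text
q [-0.36  0.1   0.79  2.19 -0.51  0.49 -0.78] p [ 470.14 -151.02  340.65] t 4.875 w 85.54498976956545 F [ 0.3  -0.48 -0.33]
```

Emit:
servo_tool([
  {"dx":0.012,"dy":0.03,"dz":-0.003,"wx":0.21,"wy":-0.03,"wz":-0.8,"fingers":0},
  {"dx":0.01,"dy":0.032,"dz":-0.004,"wx":0.22,"wy":-0.04,"wz":-0.79,"fingers":0},
])

```text
clock: 5.12
eef_pos: [520.1, -147.7, 345.0]
tool_rot: [1.582, 1.266, -0.062]
force: [0.4, 0.1, 0.9]
width: 84.9
```

Run:
```python
from h import *
log()
import json
SG=[-1,1,-1,1,-1,1,-1]
def F(q):
    M=np.eye(3); Ms=[M]
    for i,(a,b) in enumerate(zip('zyzyzyz',q)): M=M@Ro.from_euler(a,SG[i]*b).as_matrix(); Ms.append(M)
    return Ms
D=[([1.139,0.628,0.038,1.517,-0.027,0.996,-0.02],[232.531,-606.999,231.313])]+[(a,b) for a,b,_ in map(json.loads,open('log.jsonl'))]
def rows(q,off):
    Ms=F(q); cols=[np.array([0,0,1.]),Ms[2][:,2],Ms[4][:,2],Ms[6][:,2]]
    for o in off:
        k,ax=int(o[1]),'xyz'.index(o[0]); cols.append(Ms[k][:,ax])
    return np.stack(cols,1)
for off in ([],['x0','y0'],['y1'],['y2'],['y4'],['y6'],['x1'],['x2'],['x4'],['x6'],['y1','x1'],['x1','x6'],['x2','x4','y2','y4'],['x1','y1','x2','x4','y4']):
    A=np.concatenate([rows(q,off) for q,_ in D]); b=np.concatenate([np.array(p) for _,p in D])
    x,*_=np.linalg.lstsq(A,b,rcond=None); print(off,x,(A@x-b).round(0))
```

```text
q [-0.38  0.27  0.82  1.94 -0.44  0.76 -0.96] p [ 520.14 -147.7   344.99] t 5.125 w 84.89096745678708 F [0.38 0.08 0.89]
[] [367.89 506.79 420.93 303.69] [ 26.   9.  15.   1.  17. -12.   4.  11.  -5.   4.   4.   2.]
['x0', 'y0'] [387.81 532.94 397.78 368.43 -20.69 -17.03] [ 4. -4.  3.  5.  4.  1. -1.  2. -2. -8. -2. -3.]
['y1'] [309.29 562.51 377.27 326.27 -29.47] [-1.  1.  2. -1.  0. -0. -1.  0. -0.  4.  1. -2.]
['y2'] [309.29 562.51 377.27 326.27 -29.47] [-1.  1.  2. -1.  0. -0. -1.  0. -0.  4.  1. -2.]
['y4'] [353.42 556.34 385.03 364.92 -26.94] [ 2. -0. -1.  1. -0. -0.  0. -0.  0. -2. -0.  1.]
['y6'] [376.87 557.21 389.13 378.49 -28.77] [ 1. -4.  7.  2. 21. -5.  2.  3. -1. -2. -1. -0.]
['x1'] [360.07 565.86 415.72 359.93 -33.15] [25. 11.  1. -0. -2. -1.  0.  2. -1.  1. -1.  0.]
['x2'] [347.54 594.95 399.13 397.68 -42.79] [26. 10.  8.  3. -4. -5. -0.  5. -3. -0.  5. -0.]
['x4'] [363.07 506.39 418.91 302.31  -3.48] [ 26.   9.  15.   1.  16. -12.   4.  11.  -5.   4.   4.   2.]
['x6'] [365.73 506.05 380.38 332.72 -28.96] [24. 14.  5. -5. -2. -6.  6.  4.  2.  4.  3. -0.]
['y1', 'x1'] [311.46 565.69 378.95 330.83 -27.98  -3.36] [-0.  1.  1. -1. -1.  1. -1.  0. -0.  3.  1. -2.]
['x1', 'x6'] [359.75 569.66 418.58 361.2  -35.25   2.28] [25. 11.  1.  0. -2. -0. -0.  2. -1.  1. -2.  0.]
['x2', 'x4', 'y2', 'y4'] [335.89 557.55 381.67 348.38   1.1   -0.16 -11.7  -16.8 ] [-0. -0.  0.  0.  0.  0.  0. -0. -0. -0.  0. -0.]
['x1', 'y1', 'x2', 'x4', 'y4'] [335.04 555.98 381.73 346.27  -0.87 -11.69   2.53  -1.14 -16.79] [ 0. -0.  0. -0.  0.  0.  0. -0.  0. -0.  0. -0.]
```

```bash
cat > kin.py <<'E'
from h import *
from scipy.optimize import least_squares
SG=[-1,1,-1,1,-1,1,-1]
LO=np.array([-3.06,-.37,-1.25,.18,-1.1,.23,-2.94]);HI=np.array([3.06,2.12,1.32,2.47,4.24,1.98,2.94])
T0=Ro.from_euler('y',-np.pi/2).as_matrix()
def rot(a,t):
    c,s=np.cos(t),np.sin(t)
    return np.array([[c,-s,0],[s,c,0],[0,0,1]]) if a=='z' else np.array([[c,0,s],[0,1,0],[-s,0,c]])
def fk(q):
    M=np.eye(3); Ms=[M]
    for i,a in enumerate('zyzyzyz'): M=M@rot(a,SG[i]*q[i]); Ms.append(M)
    p=np.array([0,0,335.9])+557.55*Ms[2][:,2]+1.1*Ms[2][:,0]-11.7*Ms[2][:,1]+381.67*Ms[4][:,2]-16.8*Ms[4][:,1]+348.38*Ms[6][:,2]
    return p,M@T0
def ik(p,R,q0,reg=.02):
    def f(q):
        P,Q=fk(q); return np.concatenate([(P-p)/10,Ro.from_matrix(R.T@Q).as_rotvec()*20,reg*(q-q0)])
    q0=np.clip(q0,LO+1e-3,HI-1e-3)
    r=least_squares(f,q0,bounds=(LO,HI)); P,Q=fk(r.x)
    return r.x,np.linalg.norm(P-p),np.degrees(np.linalg.norm(Ro.from_matrix(R.T@Q).as_rotvec()))
H=np.array([632.5,110.3])
def hand(a,l=(-45,-228)):
    return np.array([H[0]+np.cos(a)*l[0]-np.sin(a)*l[1],H[1]+np.sin(a)*l[0]+np.cos(a)*l[1]])
E
python3 - <<'E'
from kin import *
s=ctrl.read_state(); print(fk(s['qpos'])[0]-s['eef_pos'])
for q0n,q0 in (('cur',s['qpos']),('mid',np.array([0.2,.4,0,2.1,0,.5,0]))):
  for pit in (45,55,65,72):
    for yaw in (-25,-3,15):
      out=[]; q=q0
      for a in (-.05,-.3,-.5,-.8):
        Rg=RT(yaw+np.degrees(.6*(a+.05)),pit); T=np.array([*hand(a),150])+19*Rg[:,0]
        q,e,er=ik(T,Rg,q); out.append((round(e),round(er,1),q.round(2).tolist() if a==-.05 else (np.minimum(q-LO,HI-q).min().round(2))))
      print(q0n,pit,yaw,out)
E
```

```text
[-0.16  0.02 -0.22]
cur 45 -25 [(23, np.float64(20.3), [-0.6, 0.76, 0.86, 2.1, -1.1, 0.23, -1.03]), (23, np.float64(18.9), np.float64(0.0)), (21, np.float64(15.9), np.float64(0.0)), (12, np.float64(8.4), np.float64(0.0))]
cur 45 -3 [(24, np.float64(21.6), [0.25, 0.56, 0.03, 2.08, -1.1, 0.23, -0.27]), (30, np.float64(24.5), np.float64(0.0)), (32, np.float64(24.8), np.float64(0.0)), (29, np.float64(20.2), np.float64(0.0))]
cur 45 15 [(18, np.float64(15.6), [0.8, 0.7, -0.53, 2.07, -1.1, 0.23, 0.27]), (26, np.float64(21.6), np.float64(0.0)), (33, np.float64(25.4), np.float64(0.0)), (38, np.float64(26.7), np.float64(0.0))]
cur 55 -25 [(14, np.float64(12.2), [-0.45, 0.69, 0.71, 2.1, -1.1, 0.23, -0.92]), (15, np.float64(12.3), np.float64(0.0)), (14, np.float64(10.9), np.float64(0.0)), (9, np.float64(6.0), np.float64(0.0))]
cur 55 -3 [(15, np.float64(13.1), [0.1, 0.57, 0.17, 2.09, -1.1, 0.23, -0.33]), (19, np.float64(15.9), np.float64(0.0)), (22, np.float64(16.8), np.float64(0.0)), (21, np.float64(14.6), np.float64(0.0))]
cur 55 15 [(10, np.float64(9.1), [0.53, 0.62, -0.26, 2.09, -1.1, 0.23,
[... 3001 characters left out ...]
at64(6.1), np.float64(0.0)), (12, np.float64(8.8), np.float64(0.0)), (15, np.float64(10.7), np.float64(0.0))]
mid 72 -25 [(0, np.float64(0.0), [-0.22, 0.63, 0.46, 2.08, -0.78, 0.25, -1.15]), (0, np.float64(0.0), np.float64(0.0)), (0, np.float64(0.3), np.float64(0.0)), (0, np.float64(0.0), np.float64(0.0))]
mid 72 -3 [(0, np.float64(0.0), [0.02, 0.59, 0.21, 2.08, -0.77, 0.23, -0.71]), (1, np.float64(1.2), np.float64(0.0)), (4, np.float64(2.8), np.float64(0.0)), (5, np.float64(3.3), np.float64(0.0))]
mid 72 15 [(0, np.float64(0.0), [0.23, 0.59, -0.01, 2.04, -0.57, 0.27, -0.54]), (1, np.float64(0.5), np.float64(0.0)), (4, np.float64(2.9), np.float64(0.0)), (7, np.float64(5.0), np.float64(0.0))]
```

Run:
```python
from kin import *
s=ctrl.read_state()
def clear(T,R,a):
    # min distance from door outer face (local x=-11) of body front rectangle + camera
    n=np.array([np.cos(a),np.sin(a)])
    pts=[T+R@np.array([-73,y,z]) for y in(-42,42) for z in(-42,42)]+[T+R@np.array([-135,85,z]) for z in(-20,20)]
    return [(round(-11-(q[:2]-H)@n),round(q[2])) for q in pts if q[2]<262]
for z in (140,155,170):
 for pit in (66,69,72):
  for back in (12,19):
    q=s['qpos']; out=[]
    for a,yaw in((-.05,0),(-.2,-8),(-.35,-18),(-.5,-28)):
        Rg=RT(yaw,pit); T=np.array([*hand(a),z])+back*Rg[:,0]
        q,e,er=ik(T,Rg,q); R2=fk(q)[1]; out.append((round(e,1),round(er,1),min(clear(fk(q)[0],R2,a))))
    print(z,pit,back,out,q.round(2))
```

```text
140 66 12 [(np.float64(4.3), np.float64(3.7), (11, 215)), (np.float64(6.9), np.float64(5.8), (6, 217)), (np.float64(8.8), np.float64(7.0), (5, 220)), (np.float64(9.2), np.float64(7.0), (8, 217))] [-0.55  0.61  0.72  2.28 -1.1   0.23 -0.99]
140 66 19 [(np.float64(4.6), np.float64(4.1), (7, 209)), (np.float64(7.3), np.float64(6.1), (2, 211)), (np.float64(9.2), np.float64(7.4), (2, 213)), (np.float64(9.7), np.float64(7.4), (4, 211))] [-0.53  0.63  0.71  2.27 -1.1   0.23 -0.99]
140 69 12 [(np.float64(1.3), np.float64(1.2), (12, 213)), (np.float64(3.8), np.float64(3.1), (8, 214)), (np.float64(5.6), np.float64(4.4), (6, 216)), (np.float64(6.1), np.float64(4.7), (8, 215))] [-0.5   0.6   0.68  2.28 -1.1   0.23 -0.96]
140 69 19 [(np.float64(1.7), np.float64(1.5), (9, 206)), (np.float64(4.2), np.float64(3.5), (4, 208)), (np.float64(6.0), np.float64(4.8), (3, 210)), (np.float64(6.7), np.float64(5.1), (5, 208))] [-0.48  0.62  0.66  2.28 -1.1   0.23 -0.97]
140 72 12 [(np.float64(0.0), np.float64(0.0), (11, 211)), (np.float64(0.6), np.float64(0.5), (9, 211)), (np.float64(2.3), np.float64(1.9), (8,
[... 2529 characters left out ...]
(0.0), np.float64(0.0), (12, 235)), (np.float64(1.5), np.float64(1.2), (9, 236)), (np.float64(3.1), np.float64(2.4), (8, 238)), (np.float64(3.5), np.float64(2.6), (9, 239))] [-0.53  0.56  0.72  2.3  -1.1   0.23 -0.95]
170 72 12 [(np.float64(0.0), np.float64(0.0), (11, 241)), (np.float64(0.0), np.float64(0.0), (10, 241)), (np.float64(0.0), np.float64(0.0), (11, 241)), (np.float64(0.0), np.float64(0.0), (12, 241))] [-0.5   0.53  0.69  2.3  -1.06  0.23 -0.97]
170 72 19 [(np.float64(0.0), np.float64(0.0), (9, 234)), (np.float64(0.0), np.float64(0.0), (8, 234)), (np.float64(0.0), np.float64(0.0), (9, 234)), (np.float64(0.4), np.float64(0.3), (10, 235))] [-0.49  0.55  0.68  2.3  -1.1   0.23 -0.94]
```

Run:
```python
from kin import *
s=ctrl.read_state(); p,R=pose(s)
Rg=RT(0,71); x=Rg[:,0]; g=np.array([576.5,-115,170]); T=g+12*x; print(T,T-100*x)
p,R=plan(p,R,[(T-100*x,Rg,5)],0)
print(ik(T-100*x,Rg,s['qpos']))
plan(p,R,[(T,Rg,5)],0)
```

```text
[ 580.41 -115.    158.65] [ 547.85 -115.    253.21]
0 {'dx': 0.025, 'dy': -0.001, 'dz': -0.009, 'wx': -0.13, 'wy': 0.04, 'wz': 0.05, 'fingers': 0.0}
1 {'dx': 0.026, 'dy': -0.001, 'dz': -0.009, 'wx': -0.13, 'wy': 0.04, 'wz': 0.05, 'fingers': 0.0}
2 {'dx': 0.025, 'dy': -0.001, 'dz': -0.009, 'wx': -0.14, 'wy': 0.04, 'wz': 0.05, 'fingers': 0.0}
3 {'dx': 0.026, 'dy': -0.001, 'dz': -0.009, 'wx': -0.13, 'wy': 0.03, 'wz': 0.05, 'fingers': 0.0}
4 {'dx': 0.025, 'dy': -0.001, 'dz': -0.009, 'wx': -0.14, 'wy': 0.04, 'wz': 0.05, 'fingers': 0.0}
end [ 547.61 -114.87  253.38] x [ 0.33  0.   -0.95] z [ 0. -1. -0.]
(array([-0.24,  0.39,  0.6 ,  2.06, -0.66,  0.52, -0.74]), np.float64(0.00012080159362778743), np.float64(8.360124010183735e-05))
0 {'dx': 0.027, 'fingers': 0.0}
1 {'dx': 0.027, 'fingers': 0.0}
2 {'dx': 0.027, 'fingers': 0.0}
3 {'dx': 0.026, 'fingers': 0.0}
4 {'dx': 0.027, 'fingers': 0.0}
end [ 580.33 -114.83  158.35] x [ 0.33  0.   -0.95] z [ 0. -1. -0.]
```

Emit:
servo_tool([
  {"dx":0.025,"dy":-0.001,"dz":-0.009,"wx":-0.13,"wy":0.04,"wz":0.05,"fingers":0},
  {"dx":0.026,"dy":-0.001,"dz":-0.009,"wx":-0.13,"wy":0.04,"wz":0.05,"fingers":0},
  {"dx":0.025,"dy":-0.001,"dz":-0.009,"wx":-0.14,"wy":0.04,"wz":0.05,"fingers":0},
  {"dx":0.026,"dy":-0.001,"dz":-0.009,"wx":-0.13,"wy":0.03,"wz":0.05,"fingers":0},
  {"dx":0.025,"dy":-0.001,"dz":-0.009,"wx":-0.14,"wy":0.04,"wz":0.05,"fingers":0},
])

```text
clock: 5.75
eef_pos: [547.2, -114.7, 252.2]
tool_rot: [1.575, 1.237, 0.005]
force: [0.3, 0.0, 0.1]
width: 85.3
```

Run:
```python
from kin import *
s=log(); p,R=pose(s); print(R[:,0],R[:,2])
c=cam('wrist'); snap('wrist','w4.png'); snap('scene','s4.png')
for z in (200,170,76): print(proj('',[576.5,-115,z],c))
Rg=RT(0,71); x=Rg[:,0]; g=np.array([576.5,-115,170]); T=g+12*x
plan(p,R,[(T,Rg,5)],0)
```

```text
q [-0.25  0.4   0.61  2.06 -0.68  0.52 -0.72] p [ 547.24 -114.65  252.24] t 5.75 w 85.2671926886306 F [0.31 0.03 0.14]
[ 0.33  0.   -0.94] [ 0. -1. -0.]
[325.49 238.34]
[325.53 240.8 ]
[325.59 245.64]
0 {'dx': 0.026, 'fingers': 0.0}
1 {'dx': 0.027, 'wz': -0.01, 'fingers': 0.0}
2 {'dx': 0.026, 'wy': -0.01, 'fingers': 0.0}
3 {'dx': 0.027, 'wz': -0.01, 'fingers': 0.0}
4 {'dx': 0.026, 'dy': 0.001, 'dz': 0.001, 'wx': 0.01, 'wy': -0.01, 'fingers': 0.0}
end [ 580.31 -115.27  158.92] x [ 0.33 -0.   -0.95] z [-0. -1.  0.]
```

View pics/w4.png

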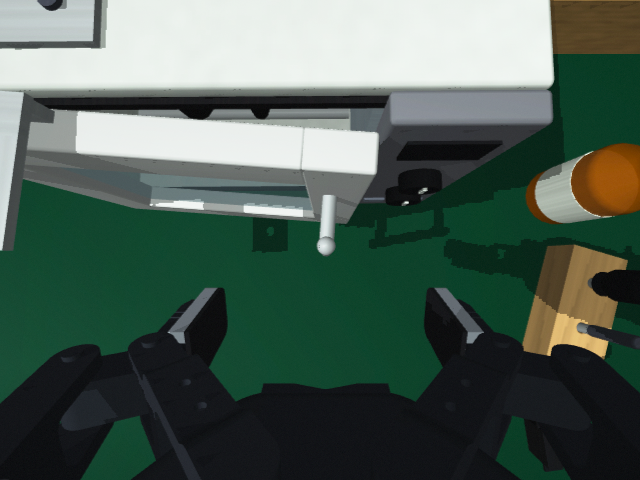

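View pics/s4.png

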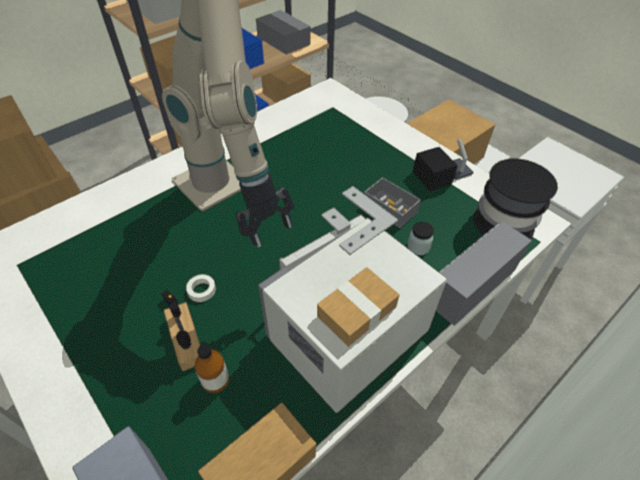

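Emit:
servo_tool([
  {"dx":0.026,"dy":-0.005,"dz":0,"wx":0,"wy":0,"wz":0,"fingers":0},
  {"dx":0.026,"dy":0,"dz":0,"wx":0,"wy":0,"wz":0,"fingers":0},
  {"dx":0.026,"dy":0,"dz":0,"wx":0,"wy":0,"wz":0,"fingers":0},
])

```text
clock: 6.22
eef_pos: [563.7, -114.5, 197.3]
tool_rot: [1.573, 1.235, 0.004]
force: [0.2, 0.2, 0.0]
width: 85.4
```

Run:
```python
from kin import *
s=log(); p,R=pose(s); print(R[:,0],R[:,2])
snap('wrist','w5.png')
```

```text
q [-0.14  0.49  0.46  2.09 -0.84  0.4  -0.57] p [ 563.68 -114.45  197.33] t 6.225 w 85.38159302202978 F [0.25 0.22 0.03]
[ 0.33  0.   -0.94] [ 0. -1. -0.]
```

View pics/w5.png

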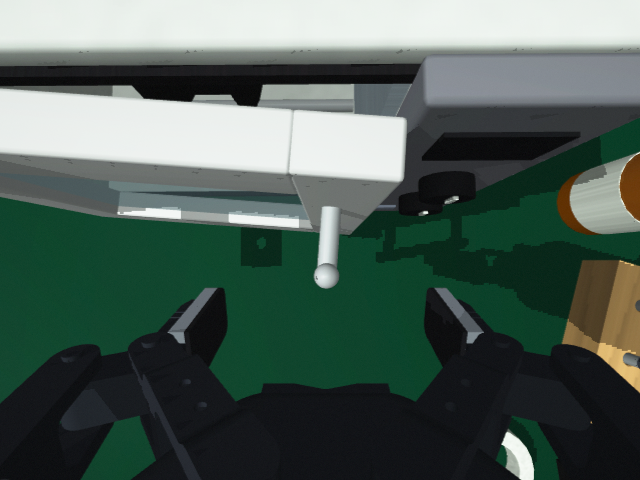

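Emit:
servo_tool([
  {"dx":0.028,"dy":0,"dz":0,"wx":0,"wy":0,"wz":0,"fingers":0},
  {"dx":0.027,"dy":0,"dz":0,"wx":0,"wy":0,"wz":0,"fingers":0},
  {"dx":0,"dy":0,"dz":0,"wx":0,"wy":0,"wz":0,"fingers":0.5},
  {"dx":0,"dy":0,"dz":0,"wx":0,"wy":0,"wz":0,"fingers":0.7},
])

```text
clock: 6.78
eef_pos: [577.1, -113.7, 159.6]
tool_rot: [1.568, 1.234, 0.001]
force: [-0.1, -0.0, 0.7]
width: 51.7
```

Run:
```python
from kin import *
s=log(); p,R=pose(s); print(R[:,0],R[:,2])
snap('wrist','w6.png')
```

```text
q [-0.06  0.55  0.35  2.09 -0.94  0.31 -0.48] p [ 577.15 -113.69  159.57] t 6.775 w 51.73513468017365 F [-0.09 -0.03  0.66]
[ 0.33  0.   -0.94] [ 0. -1.  0.]
```

View pics/w6.png

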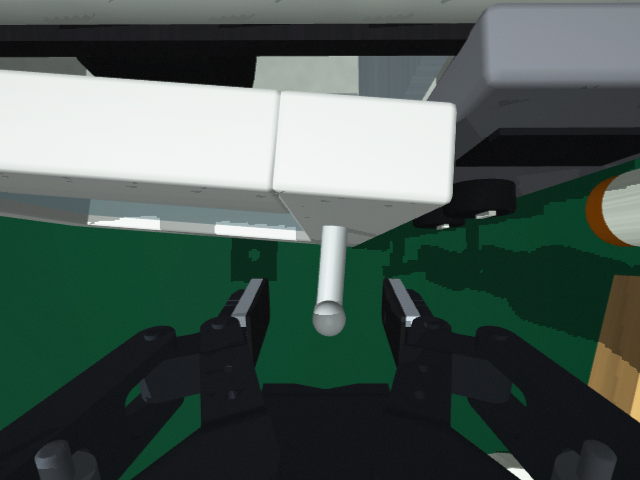

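Run:
```python
import kin
from kin import *
kin.H=np.array([629.5,110.5])
s=ctrl.read_state(); p,R=pose(s); p0=p.copy();R0=R.copy()
b0=np.array([*hand(-.06),0]); print(b0)
off=R.T@( np.array([573,-114.5,p[2]+11])-p); print(off)
w=[]; q=s['qpos']
for i in range(1,11):
    a=-.06-.044*i; Rg=RT(-2.5*i,71+.2*i); bar=np.array([573,-114.5,p[2]+11])+np.array([*hand(a),0])-b0
    T=bar-Rg@off; w.append((T,Rg,1)); q,e,er=ik(T,Rg,q); print(i,T,round(e,1),round(er,1),q)
plan(p,R,w,1)
```

```text
[ 570.91 -114.39    0.  ]
[-11.79  -0.4    1.11]
1 [ 567.39 -110.78  159.71] 0.0 0.0 [-0.1   0.55  0.39  2.11 -0.94  0.31 -0.53]
2 [ 557.68 -107.73  159.7 ] 0.0 0.0 [-0.13  0.54  0.41  2.14 -0.96  0.29 -0.57]
3 [ 548.12 -104.26  159.68] 0.0 0.0 [-0.16  0.53  0.43  2.16 -0.97  0.28 -0.61]
4 [ 538.72 -100.38  159.67] 0.0 0.0 [-0.2   0.53  0.46  2.18 -0.98  0.27 -0.66]
5 [529.5  -96.08 159.65] 0.0 0.0 [-0.24  0.52  0.48  2.2  -0.98  0.26 -0.7 ]
6 [520.48 -91.38 159.64] 0.0 0.0 [-0.28  0.52  0.51  2.22 -0.99  0.25 -0.75]
7 [511.68 -86.28 159.62] 0.0 0.0 [-0.32  0.52  0.55  2.24 -1.    0.25 -0.8 ]
8 [503.11 -80.8  159.61] 0.0 0.0 [-0.37  0.52  0.58  2.26 -1.    0.24 -0.85]
9 [494.79 -74.95 159.6 ] 0.0 0.0 [-0.42  0.52  0.62  2.28 -1.01  0.25 -0.9 ]
10 [486.73 -68.73 159.58] 0.0 0.0 [-0.47  0.52  0.67  2.29 -1.01  0.25 -0.96]
0 {'dx': -0.004, 'dy': -0.012, 'dz': -0.004, 'wx': 0.43, 'wy': -0.14, 'wz': -0.09, 'fingers': 1.0}
1 {'dx': -0.005, 'dy': -0.013, 'dz': -0.003, 'wx': 0.4, 'wy': -0.13, 'wz': -0.03, 'fingers': 1.0}
2 {'dx': -0.004, 'dy': -0.012, 'dz': -0.004, 'wx': 0.39, 'wy': -0.13, 'wz': -0.03, 'fingers': 1.0}
3 {'dx': -0.004, 'dy': -0.013, 'dz': -0.003, 'wx': 0.4, 'wy': -0.14, 'wz': -0.04, 'fingers': 1.0}
4 {'dx': -0.004, 'dy': -0.012, 'dz': -0.004, 'wx': 0.4, 'wy': -0.12, 'wz': -0.03, 'fingers': 1.0}
5 {'dx': -0.004, 'dy': -0.013, 'dz': -0.003, 'wx': 0.39, 'wy': -0.13, 'wz': -0.03, 'fingers': 1.0}
6 {'dx': -0.004, 'dy': -0.012, 'dz': -0.004, 'wx': 0.4, 'wy': -0.13, 'wz': -0.04, 'fingers': 1.0}
7 {'dx': -0.004, 'dy': -0.013, 'dz': -0.003, 'wx': 0.4, 'wy': -0.12, 'wz': -0.03, 'fingers': 1.0}
8 {'dx': -0.004, 'dy': -0.012, 'dz': -0.004, 'wx': 0.4, 'wy': -0.13, 'wz': -0.03, 'fingers': 1.0}
9 {'dx': -0.004, 'dy': -0.013, 'dz': -0.003, 'wx': 0.39, 'wy': -0.12, 'wz': -0.04, 'fingers': 1.0}
end [486.25 -68.73 159.81] x [ 0.26 -0.12 -0.96] z [-0.42 -0.91 -0.  ]
```

Emit:
servo_tool([
  {"dx":0,"dy":0,"dz":0,"wx":0,"wy":0,"wz":0,"fingers":1},
  {"dx":0,"dy":0,"dz":0,"wx":0,"wy":0,"wz":0,"fingers":1},
  {"dx":0,"dy":0,"dz":0,"wx":0,"wy":0,"wz":0,"fingers":1},
  {"dx":-0.004,"dy":-0.008,"dz":-0.003,"wx":0.3,"wy":-0.1,"wz":-0.03,"fingers":1},
  {"dx":-0.004,"dy":-0.012,"dz":-0.003,"wx":0.4,"wy":-0.13,"wz":-0.03,"fingers":1},
])

```text
clock: 7.45
eef_pos: [560.6, -110.0, 159.7]
tool_rot: [1.562, 1.24, -0.084]
force: [-1.0, -4.6, -1.2]
width: 10.4
```

```bash
python3 -c "
from h import *
log()"
```

```text
q [-0.12  0.54  0.4   2.13 -0.97  0.29 -0.54] p [ 560.6  -110.03  159.71] t 7.45 w 10.392176725613403 F [-0.96 -4.6  -1.15]
```

Emit:
servo_tool([
  {"dx":-0.004,"dy":-0.013,"dz":-0.003,"wx":0.4,"wy":-0.13,"wz":-0.03,"fingers":1},
  {"dx":-0.004,"dy":-0.012,"dz":-0.004,"wx":0.4,"wy":-0.13,"wz":-0.04,"fingers":1},
  {"dx":-0.004,"dy":-0.013,"dz":-0.003,"wx":0.4,"wy":-0.13,"wz":-0.03,"fingers":1},
  {"dx":-0.004,"dy":-0.012,"dz":-0.004,"wx":0.4,"wy":-0.13,"wz":-0.03,"fingers":1},
  {"dx":-0.004,"dy":-0.013,"dz":-0.003,"wx":0.4,"wy":-0.13,"wz":-0.04,"fingers":1},
])

```text
clock: 8.07
eef_pos: [514.2, -88.7, 159.6]
tool_rot: [1.57, 1.257, -0.297]
force: [-0.6, -4.1, 2.4]
width: 10.7
```

Emit:
servo_tool([
  {"dx":-0.004,"dy":-0.012,"dz":-0.004,"wx":0.4,"wy":-0.13,"wz":-0.03,"fingers":1},
  {"dx":-0.004,"dy":-0.013,"dz":-0.003,"wx":0.4,"wy":-0.13,"wz":-0.03,"fingers":1},
  {"dx":-0.004,"dy":-0.012,"dz":-0.004,"wx":0.4,"wy":-0.13,"wz":-0.04,"fingers":1},
])

```text
clock: 8.45
eef_pos: [488.7, -71.0, 159.5]
tool_rot: [1.569, 1.268, -0.43]
force: [-2.9, -5.0, 1.6]
width: 10.4
```

```bash
python3 -c "
from h import *
log(); snap('top','t7.png'); snap('wrist','w7.png'); a,b=pose(); print(b)"
```

```text
q [-0.47  0.53  0.68  2.29 -1.06  0.25 -0.9 ] p [488.7  -71.03 159.45] t 8.45 w 10.355853968947729 F [-2.89 -5.03  1.56]
[[ 0.27  0.87 -0.41]
 [-0.12 -0.39 -0.91]
 [-0.95  0.3   0.  ]]
```

View pics/t7.png

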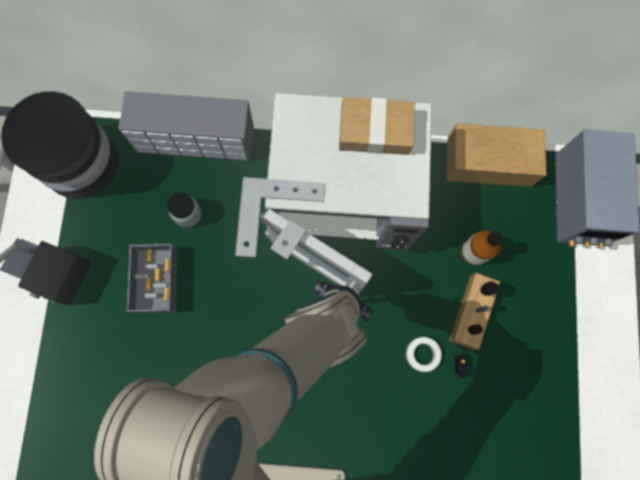

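View pics/w7.png

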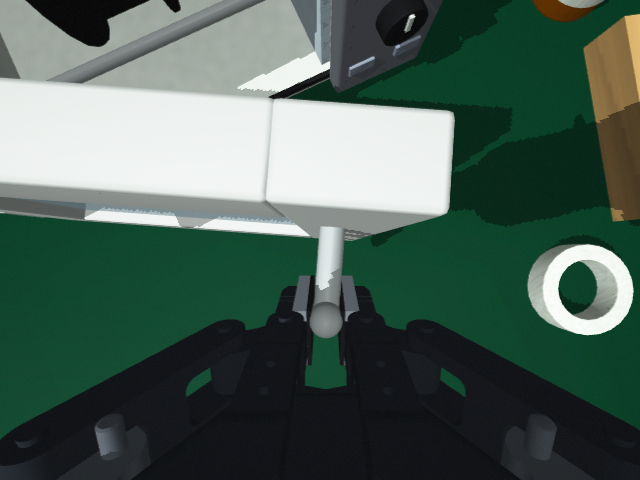

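Run:
```python
import kin
from kin import *
kin.H=np.array([629.5,110.5])
s=ctrl.read_state(); p,R=pose(s); q=s['qpos']
def pt(a,lx,r,z): return np.array([*hand(a,(lx,-r)),z])
P1=p-R[:,0]*115
w=[(P1,R,4)]
p1,R1=plan(p,R,w,.55)
Rd=RT(-20,90)
w2=[(np.array([530,-70,310]),RT(-22,84),3),(pt(-.5,52,190,300),Rd,3),(pt(-.5,52,190,210),Rd,4)]
print(w2[-1][0])
plan(p1,R1,w2,1)
for P,Q,_ in w+w2: q,e,er=ik(P,Q,q); print(P,round(e,1),round(er,1),q)
for a,Y in ((-.7,-20),(-1,-15),(-1.3,-10),(-1.57,0)):
    P=pt(a,30,190,210); q,e,er=ik(P,RT(Y,90),q); print(P,round(e,1),round(er,1),q)
```

```text
0 {'dx': -0.038, 'fingers': 0.55}
1 {'dx': -0.038, 'fingers': 0.55}
2 {'dx': -0.039, 'fingers': 0.55}
3 {'dx': -0.038, 'fingers': 0.55}
end [457.32 -56.45 268.98] x [ 0.27 -0.12 -0.95] z [-0.41 -0.91  0.  ]
[584.04 -81.17 210.  ]
0 {'dx': -0.008, 'dy': 0.036, 'dz': -0.008, 'wx': -0.13, 'wy': 0.03, 'wz': -0.63, 'fingers': 1.0}
1 {'dx': -0.01, 'dy': 0.035, 'dz': -0.007, 'wx': -0.14, 'wy': 0.03, 'wz': -0.63, 'fingers': 1.0}
2 {'dx': -0.013, 'dy': 0.035, 'dz': -0.007, 'wx': -0.13, 'wy': 0.03, 'wz': -0.63, 'fingers': 1.0}
3 {'dx': 0.007, 'dy': 0.024, 'dz': -0.004, 'wx': -0.11, 'wy': 0.01, 'wz': -0.33, 'fingers': 1.0}
4 {'dx': 0.006, 'dy': 0.024, 'dz': -0.004, 'wx': -0.11, 'wy': 0.01, 'wz': -0.33, 'fingers': 1.0}
5 {'dx': 0.006, 'dy': 0.023, 'dz': -0.005, 'wx': -0.11, 'wz': -0.34, 'fingers': 1.0}
6 {'dx': 0.03, 'fingers': 1.0}
7 {'dx': 0.03, 'fingers': 1.0}
8 {'dx': 0.03, 'fingers': 1.0}
9 {'dx': 0.03, 'fingers': 1.0}
end [583.81 -80.76 209.75] x [-0. -0. -1.] z [-0.34 -0.94  0.  ]
[457.26 -56.41 269.22] 0.0 0.0 [-0.96  0.43  1.29  2.23 -0.69  0.57 -1.22]
[530 -70 310] 0.0 0.0 [-0.69  0.56  1.19  1.84 -0.61  1.04 -1.24]
[584.04 -81.17 300.  ] 0.0 0.0 [-0.51  0.69  1.08  1.62 -0.64  1.23 -1.22]
[584.04 -81.17 210.  ] 0.0 0.0 [-0.47  0.77  1.    1.73 -0.74  1.06 -1.13]
[530.04 -54.15 210.  ] 0.0 0.0 [-0.57  0.71  1.03  1.88 -0.73  0.99 -1.13]
[485.83 -17.4  210.  ] 0.0 0.0 [-0.68  0.64  1.04  2.   -0.71  0.91 -1.09]
[454.45  30.77 210.  ] 0.0 0.0 [-0.81  0.59  1.05  2.08 -0.69  0.87 -1.1 ]
[439.52  80.35 210.  ] 0.0 0.0 [-0.92  0.57  1.02  2.1  -0.66  0.84 -1.07]
```

Emit:
servo_tool([
  {"dx":0,"dy":0,"dz":0,"wx":0,"wy":0,"wz":0,"fingers":0.5},
  {"dx":0,"dy":0,"dz":0,"wx":0,"wy":0,"wz":0,"fingers":0.5},
  {"dx":-0.02,"dy":0,"dz":0,"wx":0,"wy":0,"wz":0,"fingers":0.5},
  {"dx":-0.038,"dy":0,"dz":0,"wx":0,"wy":0,"wz":0,"fingers":0.5},
  {"dx":-0.038,"dy":0.003,"dz":0,"wx":0,"wy":0,"wz":-0.2,"fingers":0.5},
])

```text
clock: 9.18
eef_pos: [470.8, -61.0, 228.6]
tool_rot: [1.574, 1.294, -0.42]
force: [1.4, 0.4, 0.3]
width: 43.2
```

Emit:
servo_tool([
  {"dx":-0.038,"dy":0.01,"dz":0,"wx":0,"wy":0,"wz":-0.4,"fingers":0.5},
  {"dx":-0.038,"dy":0.01,"dz":0,"wx":0,"wy":0,"wz":-0.4,"fingers":0.5},
])

```text
clock: 9.43
eef_pos: [471.3, -61.0, 288.1]
tool_rot: [1.574, 1.377, -0.419]
force: [0.2, 0.2, 0.6]
width: 43.0
```

Run:
```python
import kin
from kin import *
kin.H=np.array([629.5,110.5])
s=log(); p,R=pose(s); q=s['qpos']
c=cam('wrist'); snap('wrist','w8.png');snap('top','t8.png')
for n in ('wrist','top'):
  for l,z in dict(lug_hole=267,door_handle=138,stay_hole=260).items():
    print(n,l,[(np.round(a['point'],1),round(a['conf'],2),onz(n,a['point'],z,c if n=='wrist' else None)) for a in ctrl.mark_of(l,n)[:2]])
```

```text
q [-0.86  0.45  1.24  2.08 -0.59  0.78 -1.29] p [471.33 -60.96 288.09] t 9.425 w 42.9734487490598 F [0.21 0.16 0.57]
wrist lug_hole [(array([ 26.5, 210.7]), 0.71, array([570.84,  65.2 , 267.  ])), (array([510.3,   7.9]), 0.65, array([ 561.18, -202.85,  267.  ]))]
wrist door_handle [(array([325.5, 238. ]), 0.95, array([484.37, -67.27, 138.  ]))]
wrist stay_hole []
top lug_hole [(array([285.5, 244. ]), 0.92, array([568.26,  64.94, 267.  ]))]
top door_handle []
top stay_hole [(array([248.9, 244.5]), 0.78, array([563.  , 139.32, 260.  ]))]
```

View pics/w8.png

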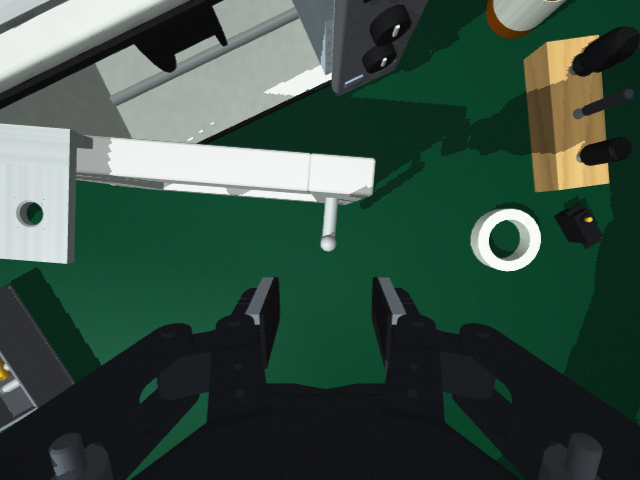

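View pics/t8.png

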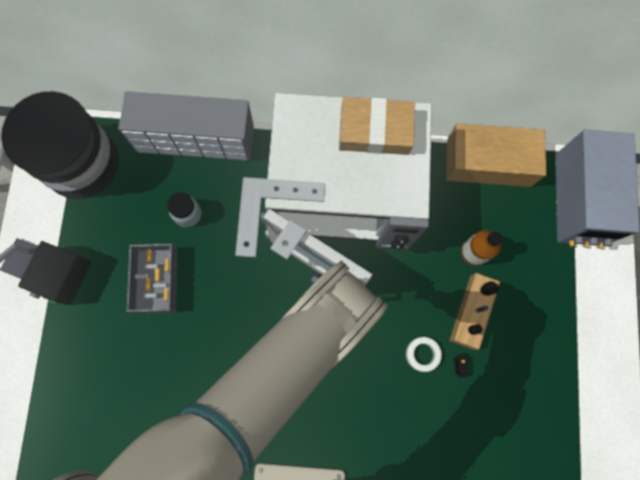

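Run:
```python
import kin
from kin import *
s=ctrl.read_state(); p,R=pose(s); q=s['qpos']
c=cam('wrist'); b=onz('',(328.5,241),200,c); l=onz('',(31,213),267,c); print(b,l)
d=(b-l)[:2]; print(np.linalg.norm(d),158.3); a=np.arctan2(d[1],d[0])-np.arctan2(-158,-10); print('a',a)
kin.H=np.zeros(2); Hh=(b[:2]-hand(a)+l[:2]-hand(a,(-35,-70)))/2; print(b[:2]-hand(a),l[:2]-hand(a,(-35,-70)))
kin.H=Hh
def pt(a,lx,r,z): return np.array([*hand(a,(lx,-r)),z])
Rd=RT(-20,90); al=a
w2=[(pt(al,52,190,300),Rd,5),(pt(al,52,190,212),Rd,4)]
plan(p,R,w2,1)
```

```text
[485.71 -71.08 200.  ] [567.87  61.41 267.  ]
155.89424754212578 158.3
a -0.49185751564368463
[633.05 108.64] [631.78 106.58]
0 {'dx': 0.002, 'dy': 0.031, 'dz': -0.007, 'wx': -0.14, 'wy': 0.01, 'wz': -0.37, 'fingers': 1.0}
1 {'dx': 0.001, 'dy': 0.031, 'dz': -0.007, 'wx': -0.14, 'wy': 0.01, 'wz': -0.37, 'fingers': 1.0}
2 {'dy': 0.032, 'dz': -0.006, 'wx': -0.14, 'wy': 0.02, 'wz': -0.37, 'fingers': 1.0}
3 {'dx': -0.001, 'dy': 0.032, 'dz': -0.006, 'wx': -0.15, 'wy': 0.01, 'wz': -0.37, 'fingers': 1.0}
4 {'dx': -0.002, 'dy': 0.031, 'dz': -0.006, 'wx': -0.14, 'wy': 0.02, 'wz': -0.37, 'fingers': 1.0}
5 {'dx': 0.029, 'fingers': 1.0}
6 {'dx': 0.029, 'fingers': 1.0}
7 {'dx': 0.03, 'fingers': 1.0}
8 {'dx': 0.029, 'fingers': 1.0}
end [588.23 -84.34 212.19] x [ 0.  0. -1.] z [-0.34 -0.94 -0.  ]
```

Emit:
servo_tool([
  {"dx":0.002,"dy":0.031,"dz":-0.007,"wx":-0.14,"wy":0.01,"wz":-0.37,"fingers":1},
  {"dx":0.001,"dy":0.031,"dz":-0.007,"wx":-0.14,"wy":0.01,"wz":-0.37,"fingers":1},
  {"dx":0,"dy":0.032,"dz":-0.006,"wx":-0.14,"wy":0.02,"wz":-0.37,"fingers":1},
  {"dx":-0.001,"dy":0.032,"dz":-0.006,"wx":-0.15,"wy":0.01,"wz":-0.37,"fingers":1},
  {"dx":-0.002,"dy":0.031,"dz":-0.006,"wx":-0.14,"wy":0.02,"wz":-0.37,"fingers":1},
])

```text
clock: 10.45
eef_pos: [589.4, -84.8, 300.2]
tool_rot: [-2.689, 1.57, 1.674]
force: [0.6, -0.4, -0.0]
width: -0.0
```

Emit:
servo_tool([
  {"dx":0,"dy":0,"dz":0,"wx":0,"wy":0,"wz":0,"fingers":1},
])

```text
clock: 10.58
eef_pos: [590.2, -85.6, 299.9]
tool_rot: [1.161, 1.569, -0.759]
force: [-0.7, -0.2, 0.9]
width: -0.1
```

Run:
```python
import kin
from kin import *
kin.H=np.array([632.4,107.6])
s=log(); p,R=pose(s); print(R); snap('wrist','w9.png')
def pt(a,lx,r,z): return np.array([*hand(a,(lx,-r)),z])
Rd=RT(-20,90)
p,R=plan(p,R,[(pt(-.49,52,190,212),Rd,4)],1)
w=[(pt(-.49-.0*i,52-4*i,190,212),Rd,1) for i in range(1,5)]
w+=[(pt(-.49-.09*i,32,190,212),RT(-20+i*1.5,90),1) for i in range(1,13)]
plan(p,R,w,1)
```

```text
q [-0.48  0.68  1.03  1.6  -0.61  1.22 -1.25] p [590.22 -85.57 299.89] t 10.575 w -0.07489245642327044 F [-0.71 -0.16  0.88]
[[ 0.    0.94 -0.34]
 [-0.   -0.34 -0.94]
 [-1.    0.    0.  ]]
0 {'dx': 0.029, 'dy': -0.001, 'fingers': 1.0}
1 {'dx': 0.029, 'wz': -0.01, 'fingers': 1.0}
2 {'dx': 0.03, 'dy': -0.001, 'fingers': 1.0}
3 {'dx': 0.029, 'dz': -0.001, 'wy': 0.01, 'wz': -0.01, 'fingers': 1.0}
end [589.15 -84.45 212.13] x [-0.  0. -1.] z [-0.34 -0.94 -0.  ]
0 {'dy': -0.006, 'dz': -0.001, 'fingers': 1.0}
1 {'dy': -0.005, 'fingers': 1.0}
2 {'dy': -0.005, 'dz': -0.001, 'fingers': 1.0}
3 {'dy': -0.005, 'dz': -0.001, 'fingers': 1.0}
4 {'dy': -0.029, 'dz': -0.001, 'wx': -0.25, 'fingers': 1.0}
5 {'dy': -0.023, 'dz': -0.003, 'wx': -0.25, 'fingers': 1.0}
6 {'dy': -0.022, 'dz': -0.006, 'wx': -0.25, 'fingers': 1.0}
7 {'dy': -0.022, 'dz': -0.008, 'wx': -0.25, 'fingers': 1.0}
8 {'dy': -0.02, 'dz': -0.011, 'wx': -0.25, 'fingers': 1.0}
9 {'dy': -0.019, 'dz': -0.013, 'wx': -0.25, 'fingers': 1.0}
10 {'dy': -0.018, 'dz': -0.015, 'wx': -0.25, 'fingers': 1.0}
11 {'dy': -0.015, 'dz': -0.017, 'wx': -0.25, 'fingers': 1.0}
12 {'dy': -0.014, 'dz': -0.019, 'wx': -0.25, 'fingers': 1.0}
13 {'dy': -0.011, 'dz': -0.02, 'wx': -0.25, 'fingers': 1.0}
14 {'dy': -0.009, 'dz': -0.021, 'wx': -0.25, 'fingers': 1.0}
15 {'dy': -0.006, 'dz': -0.023, 'wx': -0.25, 'fingers': 1.0}
end [442.44  75.65 212.21] x [-0.  0. -1.] z [-0.04 -1.   -0.  ]
```

View pics/w9.png

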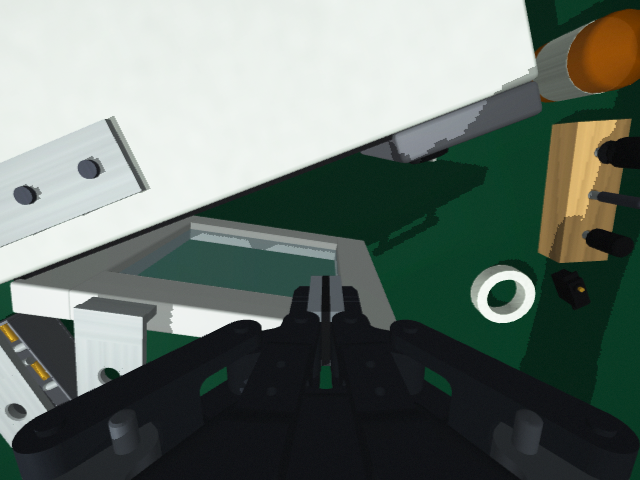

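Emit:
servo_tool([
  {"dx":0.029,"dy":0,"dz":0,"wx":0,"wy":0,"wz":0,"fingers":1},
  {"dx":0.029,"dy":0,"dz":0,"wx":0,"wy":0,"wz":0,"fingers":1},
  {"dx":0.03,"dy":0,"dz":0,"wx":0,"wy":0,"wz":0,"fingers":1},
  {"dx":0.029,"dy":0,"dz":0,"wx":0,"wy":0,"wz":0,"fingers":1},
])

```text
clock: 11.12
eef_pos: [587.9, -84.2, 212.5]
tool_rot: [2.231, 1.569, 0.311]
force: [0.4, 0.7, -0.0]
width: -0.2
```

Emit:
servo_tool([
  {"dx":0,"dy":-0.007,"dz":-0.001,"wx":0,"wy":0,"wz":0,"fingers":1},
  {"dx":0,"dy":-0.008,"dz":-0.001,"wx":0,"wy":0,"wz":0,"fingers":1},
  {"dx":0,"dy":-0.008,"dz":-0.001,"wx":0,"wy":0,"wz":0,"fingers":1},
  {"dx":0,"dy":-0.01,"dz":-0.001,"wx":-0.25,"wy":0,"wz":0,"fingers":1},
  {"dx":0,"dy":-0.012,"dz":-0.002,"wx":-0.25,"wy":0,"wz":0,"fingers":1},
])

```text
clock: 11.75
eef_pos: [558.9, -69.2, 213.8]
tool_rot: [1.65, 1.567, -0.216]
force: [2.1, -0.3, -0.4]
width: 0.1
```

Run:
```python
import kin
from kin import *
kin.H=np.array([632.4,107.6])
s=log(); p,R=pose(s); snap('wrist','w10.png')
# local coordinates at which TCP lies relative to hinge
d=p[:2]-kin.H; print('r',np.linalg.norm(d),'ang',np.arctan2(d[1],d[0]))
```

```text
q [-0.5   0.71  0.96  1.8  -0.69  1.   -1.12] p [558.87 -69.19 213.75] t 11.75 w 0.0606014699466301 F [ 2.12 -0.31 -0.4 ]
r 191.4666074478617 ang -1.9649403023505436
```

View pics/w10.png

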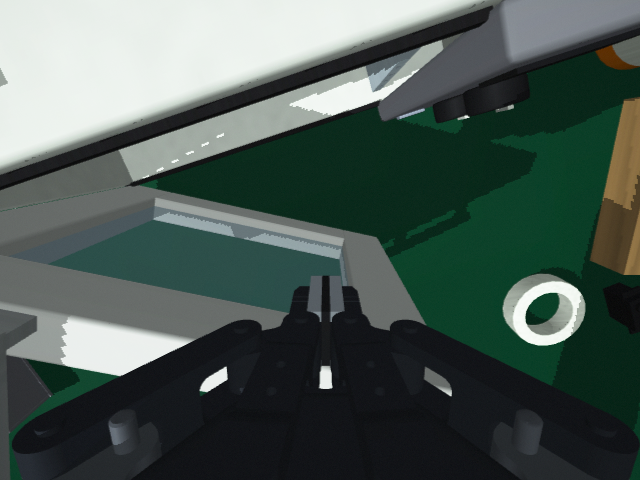

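Run:
```python
import kin
from kin import *
Hh=np.array([632.4,107.6])
s=ctrl.read_state(); p,R=pose(s)
th=-1.965; w=[]
for i in range(1,11):
    t=th-.088*i; w.append((np.array([Hh[0]+191*np.cos(t),Hh[1]+191*np.sin(t),212]),RT(-17+1.2*i,90),1))
plan(p,R,w,1)
```

```text
0 {'dx': 0.002, 'dy': -0.02, 'dz': -0.003, 'wx': -0.18, 'wy': -0.01, 'wz': -0.02, 'fingers': 1.0}
1 {'dy': -0.022, 'dz': -0.006, 'wx': -0.2, 'fingers': 1.0}
2 {'dy': -0.021, 'dz': -0.008, 'wx': -0.2, 'fingers': 1.0}
3 {'dy': -0.02, 'dz': -0.01, 'wx': -0.2, 'fingers': 1.0}
4 {'dy': -0.019, 'dz': -0.012, 'wx': -0.2, 'fingers': 1.0}
5 {'dy': -0.017, 'dz': -0.014, 'wx': -0.2, 'fingers': 1.0}
6 {'dy': -0.016, 'dz': -0.016, 'wx': -0.2, 'fingers': 1.0}
7 {'dy': -0.014, 'dz': -0.018, 'wx': -0.2, 'fingers': 1.0}
8 {'dy': -0.011, 'dz': -0.019, 'wx': -0.2, 'fingers': 1.0}
9 {'dy': -0.01, 'dz': -0.02, 'wx': -0.2, 'fingers': 1.0}
end [449.83  51.71 212.14] x [-0.  0. -1.] z [-0.09 -1.   -0.  ]
```

Emit:
servo_tool([
  {"dx":0.002,"dy":-0.02,"dz":-0.003,"wx":-0.2,"wy":0,"wz":0,"fingers":1},
  {"dx":0,"dy":-0.022,"dz":-0.006,"wx":-0.2,"wy":0,"wz":0,"fingers":1},
  {"dx":0,"dy":-0.021,"dz":-0.008,"wx":-0.2,"wy":0,"wz":0,"fingers":1},
  {"dx":0,"dy":-0.02,"dz":-0.01,"wx":-0.2,"wy":0,"wz":0,"fingers":1},
  {"dx":0,"dy":-0.019,"dz":-0.012,"wx":-0.2,"wy":0,"wz":0,"fingers":1},
])

```text
clock: 12.42
eef_pos: [492.0, -21.0, 212.0]
tool_rot: [1.612, 1.567, -0.15]
force: [2.0, 0.4, 1.0]
width: -0.3
```

Emit:
servo_tool([
  {"dx":0,"dy":-0.017,"dz":-0.014,"wx":-0.2,"wy":0,"wz":0,"fingers":1},
  {"dx":0,"dy":-0.016,"dz":-0.016,"wx":-0.2,"wy":0,"wz":0,"fingers":1},
  {"dx":0,"dy":-0.014,"dz":-0.018,"wx":-0.2,"wy":0,"wz":0,"fingers":1},
  {"dx":0,"dy":-0.011,"dz":-0.019,"wx":-0.2,"wy":0,"wz":0,"fingers":1},
])

```text
clock: 12.92
eef_pos: [457.1, 35.9, 211.9]
tool_rot: [1.505, 1.567, -0.173]
force: [2.5, 0.3, 2.7]
width: 0.2
```

Run:
```python
from kin import *
Hh=np.array([632.4,107.6])
s=log(); p,R=pose(s); snap('wrist','w11.png'); snap('top','t11.png'); c=cam('wrist')
d=p[:2]-Hh; print('r',np.linalg.norm(d),'ang',np.arctan2(d[1],d[0])%6.283-6.283)
for n in ('wrist','top'):
  for l,z in dict(lug_hole=267,stay_hole=260).items():
    print(n,l,[(np.round(a['point'],1),round(a['conf'],2),onz(n,a['point'],z,c if n=='wrist' else None)) for a in ctrl.mark_of(l,n)[:2]])
```

```text
q [-0.79  0.56  0.99  2.07 -0.64  0.84 -1.11] p [457.09  35.94 211.87] t 12.925 w 0.1565460023427574 F [2.52 0.31 2.72]
r 189.39253748912725 ang -2.7535355878072267
wrist lug_hole []
wrist stay_hole []
top lug_hole [(array([255.7, 246.9]), 0.7, array([557.67, 124.3 , 267.  ]))]
top stay_hole [(array([246. , 240.7]), 0.94, array([570.42, 145.99, 260.  ]))]
```

View pics/w11.png

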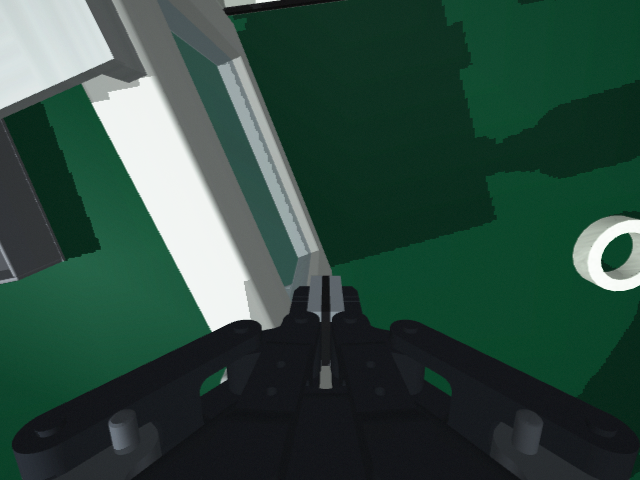

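View pics/t11.png

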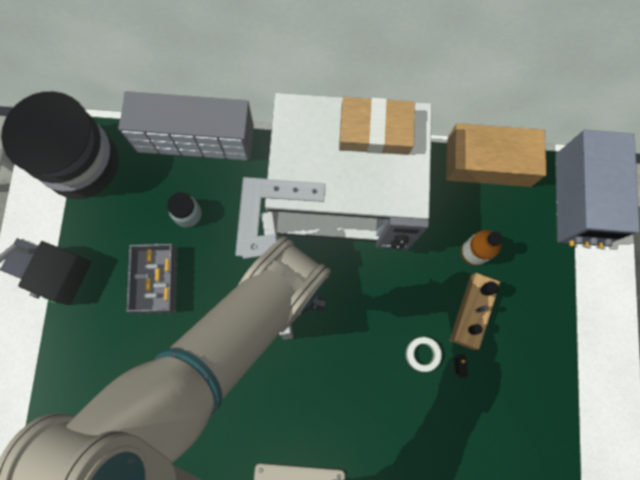

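Emit:
servo_tool([
  {"dx":0,"dy":-0.007,"dz":-0.015,"wx":0,"wy":0,"wz":0,"fingers":1},
  {"dx":0,"dy":-0.006,"dz":-0.015,"wx":0,"wy":0,"wz":0,"fingers":1},
  {"dx":0,"dy":-0.005,"dz":-0.012,"wx":0,"wy":0,"wz":0,"fingers":1},
])

```text
clock: 13.6
eef_pos: [447.9, 69.0, 211.9]
tool_rot: [1.601, 1.566, -0.078]
force: [3.4, -0.1, 3.7]
width: -0.3
```

Emit:
servo_tool([
  {"dx":0,"dy":-0.003,"dz":-0.007,"wx":0,"wy":0,"wz":0,"fingers":1},
  {"dx":0,"dy":-0.002,"dz":-0.006,"wx":0,"wy":0,"wz":0,"fingers":1},
])

```text
clock: 13.85
eef_pos: [445.1, 78.4, 211.8]
tool_rot: [1.528, 1.567, -0.151]
force: [2.8, -0.6, 5.6]
width: 0.1
```

Run:
```python
from kin import *
Hh=np.array([632.4,107.6])
s=log(); p,R=pose(s); snap('wrist','w12.png')
d=p[:2]-Hh; print('r',np.linalg.norm(d),'ang',np.arctan2(d[1],d[0])%6.283-6.283)
```

```text
q [-0.9   0.56  1.    2.09 -0.65  0.84 -1.19] p [445.08  78.44 211.83] t 13.85 w 0.08577797376221895 F [ 2.82 -0.56  5.59]
r 189.5724704934672 ang -2.9871788299630584
```

View pics/w12.png

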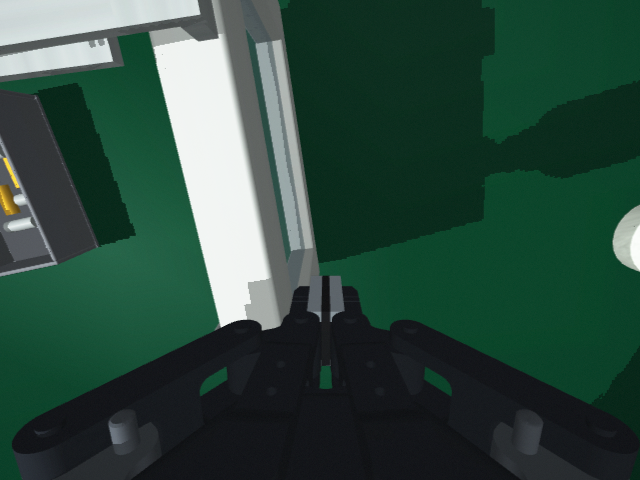

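Emit:
servo_tool([
  {"dx":0,"dy":-0.001,"dz":-0.005,"wx":0,"wy":0,"wz":0,"fingers":1},
  {"dx":0,"dy":-0.001,"dz":-0.005,"wx":0,"wy":0,"wz":0,"fingers":1},
])

```text
clock: 14.15
eef_pos: [444.3, 82.4, 211.9]
tool_rot: [0.766, 1.564, -0.915]
force: [2.6, -14.1, 4.8]
width: -0.3
```

Emit:
servo_tool([
  {"dx":0,"dy":0,"dz":-0.004,"wx":0,"wy":0,"wz":0,"fingers":1},
  {"dx":0,"dy":0,"dz":0,"wx":0,"wy":0,"wz":0,"fingers":1},
])

```text
clock: 14.4
eef_pos: [444.2, 82.4, 211.9]
tool_rot: [0.527, 1.56, -1.156]
force: [1.1, -15.7, 6.7]
width: -0.0
```

Run:
```python
from kin import *
Hh=np.array([632.4,107.6])
s=log(); p,R=pose(s); snap('wrist','w13.png'); snap('top','t13.png')
d=p[:2]-Hh; print('r',np.linalg.norm(d),'ang',np.arctan2(d[1],d[0])%6.283-6.283)
```

```text
q [-0.92  0.56  1.01  2.09 -0.64  0.84 -1.21] p [444.25  82.36 211.92] t 14.4 w -0.038416501201981465 F [  1.07 -15.73   6.71]
r 189.8368474589905 ang -3.008227856395612
```

View pics/w13.png

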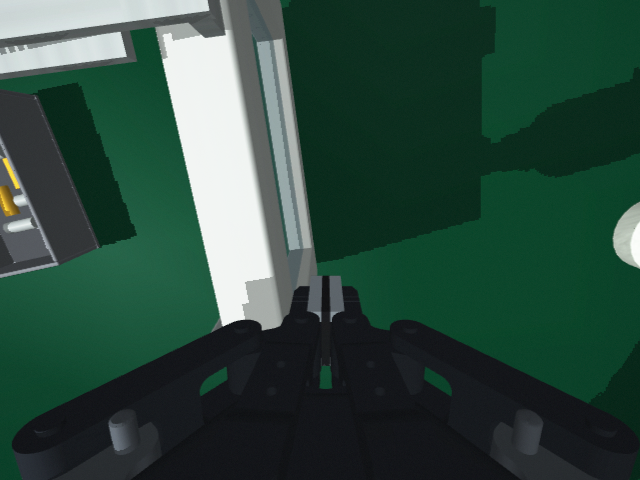

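Run:
```python
from kin import *
s=ctrl.read_state(); p,R=pose(s); q=s['qpos']
Rd=RT(0,90)
w=[(p+[0,-8,0],R,1),(p+[0,-10,80],R,2),(np.array([480,130,340]),Rd,3)]
plan(p,R,w,.3)
for P,Q,_ in w: q,e,er=ik(P,Q,q); print(P,round(e,1),round(er,1),q)
```

```text
0 {'dy': 0.001, 'dz': 0.011, 'fingers': 0.3}
1 {'dx': -0.053, 'dy': 0.001, 'dz': 0.002, 'fingers': 0.3}
2 {'dx': -0.054, 'dz': 0.001, 'fingers': 0.3}
3 {'dx': -0.021, 'dy': 0.013, 'dz': -0.027, 'wx': -0.36, 'wy': 0.03, 'wz': -0.01, 'fingers': 0.3}
4 {'dx': -0.021, 'dy': 0.014, 'dz': -0.027, 'wx': -0.36, 'wy': 0.03, 'wz': -0.02, 'fingers': 0.3}
5 {'dx': -0.022, 'dy': 0.015, 'dz': -0.026, 'wx': -0.36, 'wy': 0.03, 'wz': -0.01, 'fingers': 0.3}
end [480.   130.27 340.04] x [ 0.  0. -1.] z [ 0. -1. -0.]
[444.23  74.37 211.93] 0.0 0.0 [-0.91  0.56  1.01  2.09 -0.64  0.83 -1.2 ]
[444.23  72.37 291.93] 0.0 0.0 [-1.02  0.46  1.15  1.98 -0.49  1.01 -1.32]
[480 130 340] 0.0 0.0 [-1.06  0.48  1.12  1.79 -0.47  1.17 -1.36]
```

Emit:
servo_tool([
  {"dx":0,"dy":0.001,"dz":0.012,"wx":0,"wy":0,"wz":0,"fingers":1},
  {"dx":-0.05,"dy":0.001,"dz":0.002,"wx":0,"wy":0,"wz":0,"fingers":1},
  {"dx":-0.055,"dy":0,"dz":0.001,"wx":0,"wy":0,"wz":0,"fingers":1},
  {"dx":-0.021,"dy":0.013,"dz":-0.025,"wx":-0.36,"wy":0.03,"wz":-0.01,"fingers":1},
  {"dx":-0.021,"dy":0.014,"dz":-0.027,"wx":-0.36,"wy":0.03,"wz":-0.02,"fingers":1},
])

```text
clock: 15.12
eef_pos: [465.8, 114.9, 321.6]
tool_rot: [-2.49, 1.563, 2.19]
force: [0.9, 0.8, -0.6]
width: 0.0
```

Emit:
servo_tool([
  {"dx":-0.021,"dy":0.014,"dz":-0.028,"wx":-0.36,"wy":0.03,"wz":-0.01,"fingers":1},
  {"dx":0,"dy":0,"dz":0,"wx":0,"wy":0,"wz":0,"fingers":1},
])

```text
clock: 15.38
eef_pos: [478.2, 136.3, 337.1]
tool_rot: [-2.782, 1.561, 1.938]
force: [-0.1, -0.1, 0.2]
width: -0.3
```

Run:
```python
from kin import *
s=log(); c=cam('wrist'); snap('wrist','w14.png'); snap('top','t14.png')
for n in ('wrist','top'):
  for l,z in dict(lug_hole=267,stay_hole=260).items():
    print(n,l,[(np.round(a['point'],1),round(a['conf'],2),onz(n,a['point'],z,c if n=='wrist' else None)) for a in ctrl.mark_of(l,n)[:2]])
print(-c[3].T@c[4])
```

```text
q [-1.06  0.48  1.11  1.8  -0.47  1.17 -1.36] p [478.22 136.25 337.13] t 15.375 w -0.255159283328269 F [-0.09 -0.07  0.15]
wrist lug_hole [(array([319. , 114.3]), 0.86, array([563.07, 140.92, 267.  ]))]
wrist stay_hole [(array([313.9, 113.3]), 0.81, array([564.19, 144.28, 260.  ]))]
top lug_hole [(array([245.8, 243.8]), 0.76, array([562.5 , 144.83, 267.  ]))]
top stay_hole [(array([245.4, 241.7]), 0.7, array([568.25, 146.99, 260.  ]))]
[546.02 135.06 479.47]
```

View pics/w14.png

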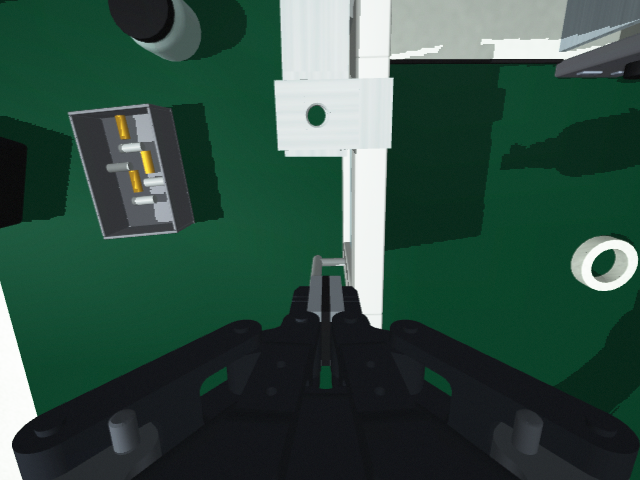

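Run:
```python
from kin import *
im=cv2.imread('pics/w14.png'); c=cam('wrist'); cr=cv2.resize(im[85:155,265:400],None,fx=5,fy=5,interpolation=cv2.INTER_CUBIC); cv2.imwrite('pics/w14c.png',cr)
# green blob inside hole
g=im[100:130,300:335].astype(int); m=(g.sum(2)<330); ys,xs=np.nonzero(m); u,v=xs.mean()+300,ys.mean()+100; print(u,v,m.sum(),xs.min()+300,xs.max()+300,ys.min()+100,ys.max()+100)
for z in (267,265): print(onz('',((xs.min()+xs.max())/2+300,(ys.min()+ys.max())/2+100),z,c))
```

```text
315.8556701030928 115.08247422680412 291 307 324 105 125
[562.45 140.52 267.  ]
[562.61 140.59 265.  ]
```

View pics/w14c.png

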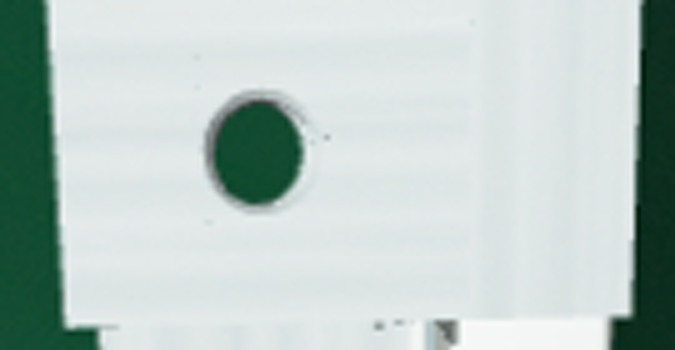

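Run:
```python
from kin import *
s=ctrl.read_state(); p,R=pose(s); q=s['qpos']; c=cam('wrist')
print('tcp proj',proj('',p,c))
v=np.load('c1.npy'); c1=(v[0],v[1],v[2],v[3:12].reshape(3,3),v[12:])
print(onz('',(510,300),90,c1),onz('',(497,300),60,c1))
Rd=RT(-15,90)
w=[(np.array([455,-120,335]),RT(-8,90),6),(np.array([400,-355,250]),Rd,6)]
plan(p,R,w,0)
for P,Q,_ in w: q,e,er=ik(P,Q,q); print(P,round(e,1),round(er,1),q)
q,e,er=ik(np.array([438,-374,70]),Rd,q); print(e,er,q)
```

```text
tcp proj [324.42 294.15]
[ 440.07 -377.37   90.  ] [ 445.17 -377.96   60.  ]
0 {'dy': -0.005, 'dz': 0.056, 'wx': 0.23, 'wy': -0.01, 'wz': 0.01, 'fingers': 0.0}
1 {'dy': -0.004, 'dz': 0.057, 'wx': 0.23, 'wy': -0.01, 'wz': 0.01, 'fingers': 0.0}
2 {'dy': -0.003, 'dz': 0.057, 'wx': 0.23, 'wy': -0.02, 'fingers': 0.0}
3 {'dy': -0.001, 'dz': 0.057, 'wx': 0.22, 'wy': -0.01, 'wz': 0.01, 'fingers': 0.0}
4 {'dz': 0.056, 'wx': 0.23, 'wy': -0.02, 'fingers': 0.0}
5 {'dx': 0.001, 'dy': 0.002, 'dz': 0.057, 'wx': 0.22, 'wy': -0.01, 'wz': 0.01, 'fingers': 0.0}
6 {'dx': 0.019, 'dy': -0.005, 'dz': 0.053, 'wx': 0.19, 'fingers': 0.0}
7 {'dx': 0.019, 'dy': -0.004, 'dz': 0.054, 'wx': 0.2, 'fingers': 0.0}
8 {'dx': 0.019, 'dy': -0.003, 'dz': 0.053, 'wx': 0.19, 'fingers': 0.0}
9 {'dx': 0.019, 'dy': -0.001, 'dz': 0.054, 'wx': 0.2, 'fingers': 0.0}
10 {'dx': 0.019, 'dy': -0.001, 'dz': 0.054, 'wx': 0.19, 'fingers': 0.0}
11 {'dx': 0.018, 'dy': 0.001, 'dz': 0.053, 'wx': 0.2, 'fingers': 0.0}
end [ 400.02 -354.94  250.12] x [ 0.  0. -1.] z [-0.26 -0.97 -0.  ]
[ 455 -120  335] 0.0 0.0 [-0.58  0.43  1.13  1.86 -0.43  1.12 -1.  ]
[ 400 -355  250] 0.0 0.0 [ 0.08  0.61  0.96  1.83 -0.59  1.01 -0.56]
8.487621633019163e-05 5.556337999017406e-05 [ 0.23  0.87  0.72  1.87 -0.85  0.74 -0.39]
```

Emit:
servo_tool([
  {"dx":0,"dy":-0.005,"dz":0.056,"wx":0.23,"wy":-0.01,"wz":0.01,"fingers":1},
  {"dx":0,"dy":-0.004,"dz":0.057,"wx":0.23,"wy":-0.01,"wz":0.01,"fingers":1},
  {"dx":0,"dy":-0.003,"dz":0.057,"wx":0.23,"wy":-0.01,"wz":0.01,"fingers":0.5},
  {"dx":0,"dy":-0.001,"dz":0.057,"wx":0.22,"wy":-0.01,"wz":0,"fingers":0},
  {"dx":0,"dy":0,"dz":0.056,"wx":0.23,"wy":-0.02,"wz":0.01,"fingers":0},
])

```text
clock: 16.3
eef_pos: [459.1, -78.4, 336.0]
tool_rot: [2.676, 1.567, 0.989]
force: [1.4, 0.3, 0.3]
width: 54.2
```

Emit:
servo_tool([
  {"dx":0.001,"dy":0.002,"dz":0.057,"wx":0.22,"wy":-0.01,"wz":0,"fingers":0},
  {"dx":0.019,"dy":-0.005,"dz":0.053,"wx":0.2,"wy":0,"wz":0,"fingers":0},
  {"dx":0.019,"dy":-0.004,"dz":0.053,"wx":0.19,"wy":0,"wz":0,"fingers":0},
  {"dx":0.019,"dy":-0.003,"dz":0.053,"wx":0.2,"wy":0,"wz":0,"fingers":0},
  {"dx":0.019,"dy":-0.001,"dz":0.053,"wx":0.19,"wy":0,"wz":0,"fingers":0},
])

```text
clock: 16.92
eef_pos: [419.3, -275.6, 277.3]
tool_rot: [2.665, 1.568, 0.873]
force: [-0.3, 0.8, 0.9]
width: 85.2
```

Emit:
servo_tool([
  {"dx":0.019,"dy":-0.001,"dz":0.053,"wx":0.2,"wy":0,"wz":0,"fingers":0},
  {"dx":0.018,"dy":0.001,"dz":0.053,"wx":0.19,"wy":0,"wz":0,"fingers":0},
  {"dx":0,"dy":0,"dz":0,"wx":0,"wy":0,"wz":0,"fingers":0},
])

```text
clock: 17.3
eef_pos: [399.4, -354.7, 249.3]
tool_rot: [-2.742, 1.57, 1.703]
force: [0.8, 0.1, -1.0]
width: 85.6
```

Run:
```python
from kin import *
s=log(); p,R=pose(s); print(R); c=cam('wrist'); np.save('c15.npy',np.array([c[0],c[1],c[2],*c[3].ravel(),*c[4]])); snap('wrist','w15.png')
for l,z in dict(pin_knob=78,pin_seat=58,punch_knob=71,stubby_knob=72).items():
    print(l,[(np.round(a['point'],1),round(a['conf'],2),onz('',a['point'],z,c)) for a in ctrl.mark_of(l,'wrist')[:2]])
```

```text
q [ 0.08  0.61  0.96  1.83 -0.59  1.01 -0.56] p [ 399.41 -354.72  249.34] t 17.3 w 85.56636861273329 F [ 0.8   0.07 -1.04]
[[-0.    0.96 -0.26]
 [ 0.   -0.26 -0.96]
 [-1.   -0.   -0.  ]]
pin_knob [(array([338.8, 167.8]), 0.74, array([ 441.29, -379.43,   78.  ]))]
pin_seat [(array([334. , 167.5]), 0.86, array([ 441.35, -375.35,   58.  ]))]
punch_knob [(array([342.8, 106.6]), 0.81, array([ 492.42, -396.81,   71.  ]))]
stubby_knob [(array([342.9,  45.1]), 0.95, array([ 540.41, -409.22,   72.  ])), (array([341.5, 231.5]), 0.37, array([ 379.92, -366.41,   72.  ]))]
```

View pics/w15.png

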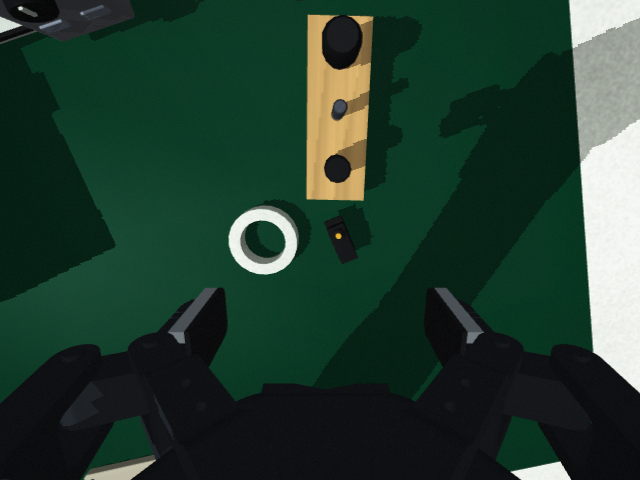

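Run:
```python
from kin import *
v=np.load('c15.npy'); c=(v[0],v[1],v[2],v[3:12].reshape(3,3),v[12:])
im=cv2.imread('pics/w15.png'); m=(im[150:190,318:358].sum(2)<150); ys,xs=np.nonzero(m); print(xs.min()+318,xs.max()+318,ys.min()+150,ys.max()+150,xs.mean()+318,ys.mean()+150)
for uv,z in (((xs.mean()+318,ys.mean()+150),88),((337.5,168),98)): print(onz('',uv,z,c))
# block corners z=45
for uv in ((307,15),(373,15),(307,199),(364,200)): print(uv,onz('',uv,45,c),onz('',uv,0,c))
s=ctrl.read_state(); p,R=pose(s)
P=np.array([440.5,-377,0]); Rd=RT(-15,90)
plan(p,R,[(P+[0,0,150],Rd,4)],0)
```

```text
324 350 154 182 337.0886956521739 168.10086956521738
[ 442.17 -377.67   88.  ]
[ 442.89 -377.88   98.  ]
(307, 15) [ 579.37 -386.74   45.  ] [ 594.29 -388.53    0.  ]
(373, 15) [ 563.45 -445.02   45.  ] [ 576.31 -454.38    0.  ]
(307, 199) [ 416.52 -339.72   45.  ] [ 410.31 -335.41    0.  ]
(364, 200) [ 399.72 -397.28   45.  ] [ 391.33 -400.44    0.  ]
0 {'dx': 0.033, 'dy': 0.014, 'dz': 0.005, 'wx': 0.01, 'wy': -0.01, 'wz': -0.01, 'fingers': 0.0}
1 {'dx': 0.034, 'dy': 0.014, 'dz': 0.005, 'wx': 0.01, 'wy': -0.01, 'fingers': 0.0}
2 {'dx': 0.033, 'dy': 0.015, 'dz': 0.006, 'wx': 0.01, 'wy': -0.01, 'wz': -0.01, 'fingers': 0.0}
3 {'dx': 0.034, 'dy': 0.014, 'dz': 0.005, 'fingers': 0.0}
end [ 440.31 -376.73  149.73] x [ 0.  0. -1.] z [-0.26 -0.97 -0.  ]
```

Run:
```python
from kin import *
s=ctrl.read_state(); p,R=pose(s); q=s['qpos']
P=np.array([442,-378,0]); Rd=RT(-16,90)
plan(p,R,[(P+[0,0,150],Rd,4),(P+[0,0,64],Rd,5)],0)
for z in (150,64): q,e,er=ik(P+[0,0,z],Rd,q); print(e,er,q)
```

```text
0 {'dx': 0.033, 'dy': 0.015, 'dz': 0.006, 'wx': 0.05, 'wy': -0.01, 'fingers': 0.0}
1 {'dx': 0.034, 'dy': 0.015, 'dz': 0.005, 'wx': 0.05, 'wy': -0.01, 'wz': -0.01, 'fingers': 0.0}
2 {'dx': 0.033, 'dy': 0.015, 'dz': 0.005, 'wx': 0.05, 'wy': -0.01, 'fingers': 0.0}
3 {'dx': 0.034, 'dy': 0.015, 'dz': 0.006, 'wx': 0.05, 'wz': -0.01, 'fingers': 0.0}
4 {'dx': 0.023, 'fingers': 0.0}
5 {'dx': 0.023, 'fingers': 0.0}
6 {'dx': 0.023, 'fingers': 0.0}
7 {'dx': 0.023, 'fingers': 0.0}
8 {'dx': 0.022, 'fingers': 0.0}
end [ 442.17 -378.28   64.25] x [-0.  0. -1.] z [-0.28 -0.96 -0.  ]
3.7821675918185174e-05 1.6990062172209118e-05 [ 0.17  0.78  0.83  1.81 -0.73  0.89 -0.5 ]
4.4144918211185094e-05 3.134689938976271e-05 [ 0.24  0.89  0.72  1.86 -0.86  0.74 -0.41]
```

Emit:
servo_tool([
  {"dx":0.033,"dy":0.015,"dz":0.006,"wx":0.05,"wy":0,"wz":0,"fingers":0},
  {"dx":0.034,"dy":0.015,"dz":0.005,"wx":0.05,"wy":0,"wz":0,"fingers":0},
  {"dx":0.033,"dy":0.015,"dz":0.005,"wx":0.05,"wy":0,"wz":0,"fingers":0},
  {"dx":0.034,"dy":0.015,"dz":0.006,"wx":0.05,"wy":0,"wz":0,"fingers":0},
  {"dx":0,"dy":0,"dz":0,"wx":0,"wy":0,"wz":0,"fingers":0},
])

```text
clock: 18.18
eef_pos: [442.0, -377.7, 148.2]
tool_rot: [-2.932, 1.567, 1.502]
force: [-1.3, 0.3, 0.2]
width: 85.4
```

Run:
```python
from kin import *
s=log(); p,R=pose(s); c=cam('wrist'); snap('wrist','w16.png'); print(proj('',[442,-378,98],c))
plan(p,R,[(np.array([442,-378,64]),RT(-16,90),4)],0)
```

```text
q [ 0.18  0.79  0.83  1.81 -0.74  0.89 -0.5 ] p [ 442.02 -377.72  148.25] t 18.175 w 85.44308776716579 F [-1.31  0.29  0.16]
[325.46 258.67]
0 {'dx': 0.028, 'wy': -0.01, 'fingers': 0.0}
1 {'dx': 0.028, 'wy': -0.01, 'fingers': 0.0}
2 {'dx': 0.028, 'wy': -0.01, 'fingers': 0.0}
3 {'dx': 0.028, 'dz': 0.001, 'wy': -0.01, 'wz': 0.01, 'fingers': 0.0}
end [ 441.8  -378.24   64.25] x [ 0. -0. -1.] z [-0.28 -0.96  0.  ]
```

View pics/w16.png

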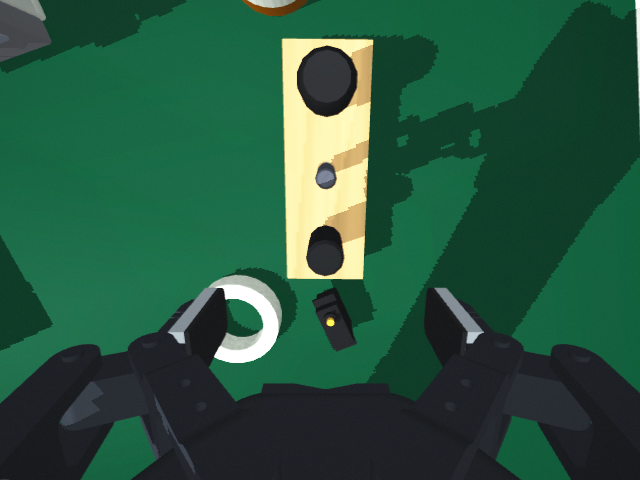

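Emit:
servo_tool([
  {"dx":0.028,"dy":0.001,"dz":0,"wx":0,"wy":0,"wz":0,"fingers":0},
  {"dx":0.028,"dy":0,"dz":0,"wx":0,"wy":0,"wz":0,"fingers":0},
  {"dx":0.028,"dy":0,"dz":0,"wx":0,"wy":0,"wz":0,"fingers":0},
  {"dx":0.028,"dy":0,"dz":0,"wx":0,"wy":0,"wz":0,"fingers":0},
  {"dx":0,"dy":0,"dz":0,"wx":0,"wy":0,"wz":0,"fingers":0},
])

```text
clock: 18.85
eef_pos: [441.4, -378.6, 63.5]
tool_rot: [-2.775, 1.567, 1.655]
force: [0.5, 0.8, 0.3]
width: 85.5
```

Emit:
servo_tool([
  {"dx":0,"dy":0,"dz":0,"wx":0,"wy":0,"wz":0,"fingers":0.5},
  {"dx":0,"dy":0,"dz":0,"wx":0,"wy":0,"wz":0,"fingers":0.65},
  {"dx":0,"dy":0,"dz":0,"wx":0,"wy":0,"wz":0,"fingers":1},
  {"dx":0,"dy":0,"dz":0,"wx":0,"wy":0,"wz":0,"fingers":1},
  {"dx":0,"dy":0,"dz":0,"wx":0,"wy":0,"wz":0,"fingers":1},
])

```text
clock: 19.48
eef_pos: [443.0, -379.3, 66.2]
tool_rot: [2.41, 1.567, 0.558]
force: [0.3, 2.1, 6.6]
width: 22.6
```

Run:
```python
from kin import *
s=log(); p,R=pose(s); print(R); c=cam('wrist'); snap('wrist','w17.png')
```

```text
q [ 0.24  0.89  0.72  1.85 -0.86  0.74 -0.4 ] p [ 442.96 -379.33   66.25] t 19.475 w 22.64385656161462 F [0.35 2.06 6.64]
[[ 0.    0.96 -0.28]
 [ 0.   -0.28 -0.96]
 [-1.    0.   -0.  ]]
```

View pics/w17.png

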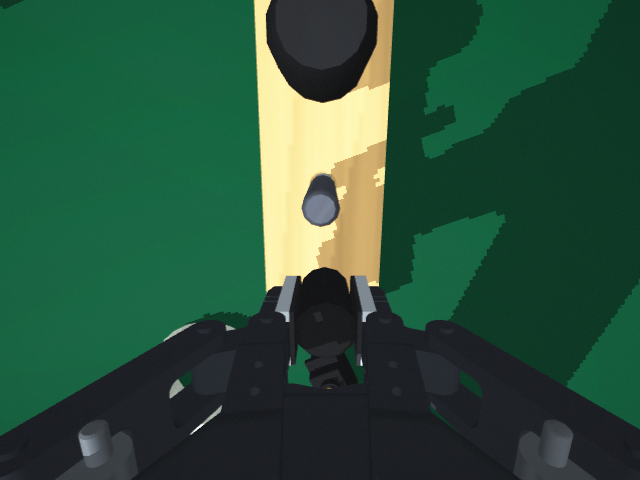

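Run:
```python
from kin import *
s=ctrl.read_state(); p,R=pose(s); q=s['qpos']
w=[(p+[0,0,80],R,5),(np.array([450,-200,340]),RT(-14,90),5),(np.array([480,0,350]),RT(-8,90),5),(np.array([540,125,350]),RT(0,90),4)]
plan(p,R,w,1)
for P,Q,_ in w: q,e,er=ik(P,Q,q); print(P,round(e,1),round(er,1),q)
q,e,er=ik(np.array([562.5,140.5,275]),RT(0,90),q); print(e,q)
```

```text
0 {'dx': -0.021, 'fingers': 1.0}
1 {'dx': -0.021, 'fingers': 1.0}
2 {'dx': -0.022, 'fingers': 1.0}
3 {'dx': -0.021, 'fingers': 1.0}
4 {'dx': -0.022, 'fingers': 1.0}
5 {'dx': -0.051, 'dy': -0.011, 'dz': -0.047, 'wx': -0.07, 'wy': -0.01, 'wz': -0.01, 'fingers': 1.0}
6 {'dx': -0.052, 'dy': -0.011, 'dz': -0.047, 'wx': -0.07, 'fingers': 1.0}
7 {'dx': -0.052, 'dy': -0.011, 'dz': -0.047, 'wx': -0.07, 'wy': -0.01, 'wz': -0.01, 'fingers': 1.0}
8 {'dx': -0.051, 'dy': -0.01, 'dz': -0.046, 'wx': -0.07, 'fingers': 1.0}
9 {'dx': -0.052, 'dy': -0.01, 'dz': -0.047, 'wx': -0.07, 'wy': -0.01, 'wz': -0.01, 'fingers': 1.0}
10 {'dx': -0.003, 'dy': -0.005, 'dz': -0.054, 'wx': -0.2, 'fingers': 1.0}
11 {'dx': -0.003, 'dy': -0.004, 'dz': -0.054, 'wx': -0.2, 'fingers': 1.0}
12 {'dx': -0.002, 'dy': -0.003, 'dz': -0.054, 'wx': -0.2, 'fingers': 1.0}
13 {'dx': -0.003, 'dy': -0.002, 'dz': -0.054, 'wx': -0.2, 'fingers': 1.0}
14 {'dx': -0.002, 'dy': -0.001, 'dz': -0.053, 'wx': -0.2, 'fingers': 1.0}
15 {'dy': 0.014, 'dz': -0.044, 'wx': -0.33, 'fingers': 1.0}
16 {'dy': 0.016, 'dz': -0.044, 'wx': -0.33, 'fingers': 1.0}
17 {'dy': 0.017, 'dz': -0.043, 'wx': -0.34, 'fingers': 1.0}
18 {'dy': 0.018, 'dz': -0.042, 'wx': -0.33, 'fingers': 1.0}
end [539.74 125.02 349.97] x [-0. -0. -1.] z [-0. -1.  0.]
[ 442.97 -379.34  146.27] 0.0 0.0 [ 0.18  0.79  0.82  1.81 -0.74  0.89 -0.5 ]
[ 450 -200  340] 0.0 0.0 [-0.38  0.47  1.13  1.8  -0.46  1.16 -0.92]
[480   0 350] 0.0 0.0 [-0.85  0.45  1.18  1.82 -0.45  1.18 -1.23]
[540 125 350] 0.0 0.0 [-0.93  0.57  1.09  1.63 -0.52  1.26 -1.31]
2.5868088252968756e-05 [-0.88  0.67  1.01  1.68 -0.62  1.14 -1.27]
```

Emit:
servo_tool([
  {"dx":-0.021,"dy":0,"dz":0,"wx":0,"wy":0,"wz":0,"fingers":1},
  {"dx":-0.021,"dy":0,"dz":0,"wx":0,"wy":0,"wz":0,"fingers":1},
  {"dx":-0.022,"dy":0,"dz":0,"wx":0,"wy":0,"wz":0,"fingers":1},
  {"dx":-0.021,"dy":0,"dz":0,"wx":0,"wy":0,"wz":0,"fingers":1},
  {"dx":-0.022,"dy":0,"dz":0,"wx":0,"wy":0,"wz":0,"fingers":1},
])

```text
clock: 20.15
eef_pos: [442.2, -379.8, 147.1]
tool_rot: [2.357, 1.568, 0.505]
force: [0.1, -1.4, -0.9]
width: 22.7
```

Run:
```python
from kin import *
s=log(); snap('wrist','w18.png')
```

```text
q [ 0.18  0.79  0.83  1.81 -0.74  0.89 -0.5 ] p [ 442.23 -379.83  147.14] t 20.15 w 22.68703376913536 F [ 0.12 -1.42 -0.89]
```

View pics/w18.png

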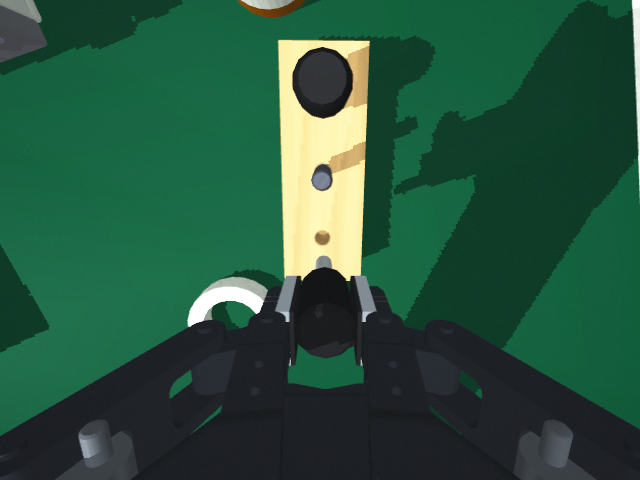

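Emit:
servo_tool([
  {"dx":-0.05,"dy":-0.011,"dz":-0.04,"wx":-0.07,"wy":0,"wz":0,"fingers":1},
  {"dx":-0.052,"dy":-0.011,"dz":-0.045,"wx":-0.07,"wy":0,"wz":0,"fingers":1},
  {"dx":-0.052,"dy":-0.011,"dz":-0.047,"wx":-0.07,"wy":0,"wz":0,"fingers":1},
  {"dx":-0.051,"dy":-0.01,"dz":-0.048,"wx":-0.07,"wy":0,"wz":0,"fingers":1},
  {"dx":-0.052,"dy":-0.01,"dz":-0.05,"wx":-0.07,"wy":0,"wz":0,"fingers":1},
])

```text
clock: 20.82
eef_pos: [448.5, -202.0, 340.2]
tool_rot: [2.548, 1.568, 0.732]
force: [2.0, 0.4, 0.2]
width: 22.5
```

Emit:
servo_tool([
  {"dx":-0.003,"dy":-0.005,"dz":-0.054,"wx":-0.2,"wy":0,"wz":0,"fingers":1},
  {"dx":-0.003,"dy":-0.004,"dz":-0.054,"wx":-0.2,"wy":0,"wz":0,"fingers":1},
  {"dx":-0.002,"dy":-0.003,"dz":-0.054,"wx":-0.2,"wy":0,"wz":0,"fingers":1},
  {"dx":-0.003,"dy":-0.002,"dz":-0.054,"wx":-0.2,"wy":0,"wz":0,"fingers":1},
  {"dx":-0.002,"dy":-0.001,"dz":-0.053,"wx":-0.2,"wy":0,"wz":0,"fingers":1},
])

```text
clock: 21.45
eef_pos: [478.3, -1.9, 349.4]
tool_rot: [2.384, 1.568, 0.674]
force: [-0.3, -0.1, -1.0]
width: 22.4
```

Run:
```python
from kin import *
s=log(); p,R=pose(s)
plan(p,R,[(np.array([530,140,352]),RT(0,90),5)],1)
```

```text
q [-0.84  0.44  1.17  1.82 -0.44  1.17 -1.24] p [478.3   -1.92 349.38] t 21.45 w 22.38042647157206 F [-0.29 -0.12 -0.96]
0 {'dx': -0.001, 'dy': 0.008, 'dz': -0.039, 'wx': -0.27, 'fingers': 1.0}
1 {'dy': 0.01, 'dz': -0.039, 'wx': -0.27, 'wy': -0.01, 'wz': -0.01, 'fingers': 1.0}
2 {'dx': -0.001, 'dy': 0.011, 'dz': -0.039, 'wx': -0.26, 'fingers': 1.0}
3 {'dx': -0.001, 'dy': 0.011, 'dz': -0.039, 'wx': -0.27, 'wy': -0.01, 'wz': -0.01, 'fingers': 1.0}
4 {'dy': 0.013, 'dz': -0.038, 'wx': -0.26, 'fingers': 1.0}
end [530.02 139.89 351.89] x [ 0.  0. -1.] z [-0. -1. -0.]
```

Emit:
servo_tool([
  {"dx":-0.001,"dy":0.008,"dz":-0.039,"wx":-0.27,"wy":0,"wz":0,"fingers":1},
  {"dx":0,"dy":0.01,"dz":-0.039,"wx":-0.27,"wy":0,"wz":0,"fingers":1},
  {"dx":-0.001,"dy":0.011,"dz":-0.039,"wx":-0.26,"wy":0,"wz":0,"fingers":1},
  {"dx":-0.001,"dy":0.011,"dz":-0.039,"wx":-0.27,"wy":0,"wz":0,"fingers":1},
  {"dx":0,"dy":0.013,"dz":-0.038,"wx":-0.26,"wy":0,"wz":0,"fingers":1},
])

```text
clock: 22.08
eef_pos: [531.1, 139.9, 351.6]
tool_rot: [2.065, 1.568, 0.494]
force: [0.2, -0.3, -0.2]
width: 22.5
```

Emit:
servo_tool([
  {"dx":0,"dy":0,"dz":0,"wx":0,"wy":0,"wz":0,"fingers":1},
])

```text
clock: 22.2
eef_pos: [531.2, 141.6, 350.9]
tool_rot: [2.142, 1.569, 0.576]
force: [-0.2, -0.3, -0.2]
width: 22.3
```

Run:
```python
from kin import *
s=log(); p,R=pose(s); print(R); c=cam('wrist'); im=snap('wrist','w19.png'); snap('top','t19.png')
print('tip pred',proj('',p+R@[53.2,0,0],c),'lug pred',proj('',[562.4,140.7,267],c))
cv2.imwrite('pics/w19c.png',cv2.resize(im[180:330,240:420,::-1],None,fx=4,fy=4,interpolation=cv2.INTER_CUBIC))
print(-c[3].T@c[4])
```

```text
q [-0.96  0.55  1.08  1.65 -0.51  1.25 -1.35] p [531.19 141.63 350.87] t 22.2 w 22.305612266215554 F [-0.2  -0.35 -0.21]
[[ 0.  1.  0.]
 [ 0.  0. -1.]
 [-1.  0. -0.]]
tip pred [324.64 257.11] lug pred [326.43 199.71]
[598.23 141.35 493.57]
```

View pics/w19.png

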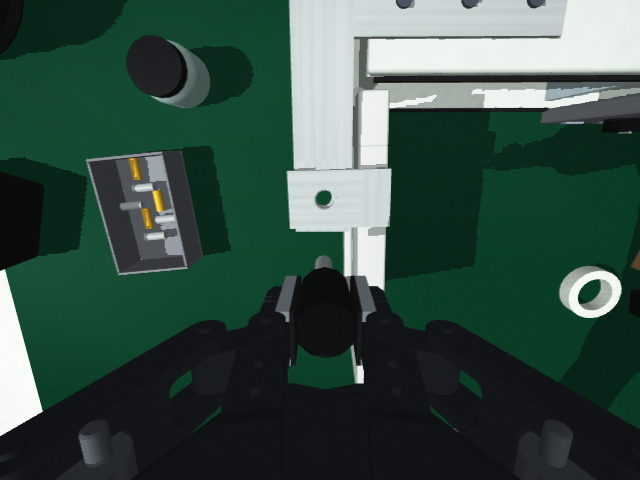

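View pics/w19c.png

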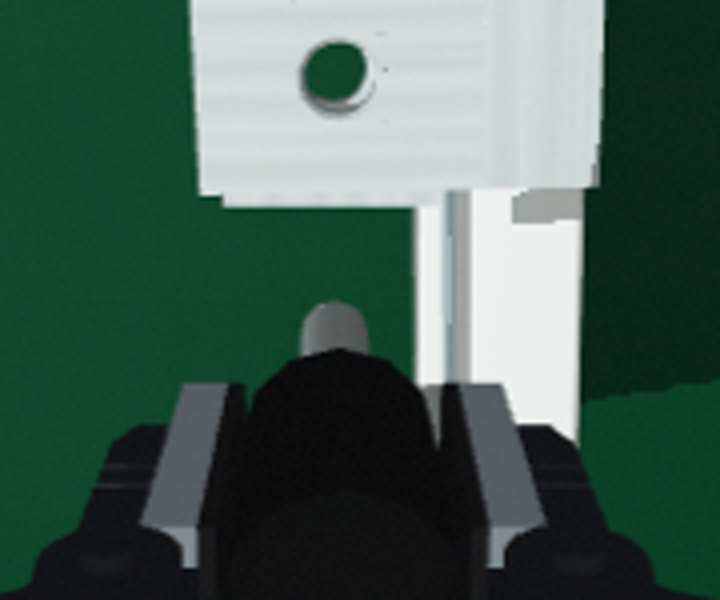

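Emit:
servo_tool([
  {"dx":0.006,"dy":0.015,"dz":0,"wx":0,"wy":0,"wz":0,"fingers":1},
  {"dx":0.012,"dy":0.014,"dz":0.0005,"wx":0,"wy":0,"wz":0,"fingers":1},
  {"dx":0.012,"dy":0,"dz":0,"wx":0,"wy":0,"wz":0,"fingers":1},
  {"dx":0,"dy":0,"dz":0,"wx":0,"wy":0,"wz":0,"fingers":1},
])

```text
clock: 22.8
eef_pos: [551.4, 137.9, 328.1]
tool_rot: [3.092, 1.57, 1.52]
force: [0.6, 0.3, -0.0]
width: 22.5
```

Run:
```python
from kin import *
s=log(); p,R=pose(s); print(R); c=cam('wrist'); im=snap('wrist','w20.png')
print('tip pred',proj('',p+R@[53.2,0,0],c),'lug pred',proj('',[562.5,142,267],c),proj('',[563.5,142,267],c))
cv2.imwrite('pics/w20c.png',cv2.resize(im[190:330,240:420,::-1],None,fx=4,fy=4,interpolation=cv2.INTER_CUBIC))
```

```text
q [-0.91  0.6   1.05  1.63 -0.55  1.23 -1.32] p [551.4  137.86 328.07] t 22.8 w 22.475433507396424 F [ 0.63  0.33 -0.01]
[[ 0.  1. -0.]
 [ 0. -0. -1.]
 [-1.  0. -0.]]
tip pred [324.65 257.11] lug pred [318.25 236.56] [318.24 235.04]
```

View pics/w20c.png

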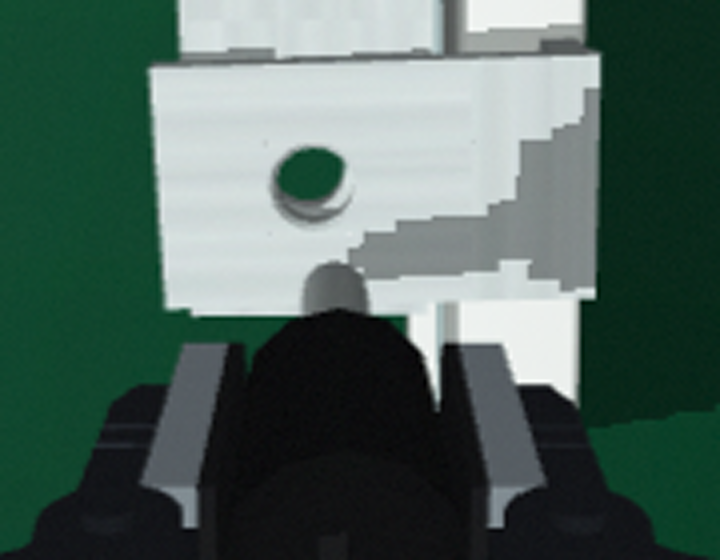

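Emit:
servo_tool([
  {"dx":0,"dy":0.008,"dz":-0.003,"wx":0,"wy":0,"wz":0,"fingers":1},
  {"dx":0,"dy":0.008,"dz":-0.002,"wx":0,"wy":0,"wz":0,"fingers":1},
  {"dx":0,"dy":0,"dz":0,"wx":0,"wy":0,"wz":0,"fingers":1},
  {"dx":0,"dy":0,"dz":0,"wx":0,"wy":0,"wz":0,"fingers":1},
])

```text
clock: 23.35
eef_pos: [564.0, 141.9, 329.3]
tool_rot: [2.162, 1.568, 0.591]
force: [-0.1, 0.2, -0.1]
width: 22.7
```

Run:
```python
from kin import *
s=log(); p,R=pose(s); c=cam('wrist'); im=snap('wrist','w21.png'); log(); print(fk(s['qpos'])[0])
print('tip pred',proj('',p+R@[53.2,0,0],c),'lug pred',proj('',[562.5,142,267],c))
cv2.imwrite('pics/w21c.png',cv2.resize(im[190:330,240:420,::-1],None,fx=4,fy=4,interpolation=cv2.INTER_CUBIC))
```

```text
q [-0.89  0.62  1.04  1.6  -0.55  1.25 -1.32] p [564.04 141.86 329.29] t 23.35 w 22.689736373748193 F [-0.07  0.2  -0.08]
q [-0.89  0.62  1.04  1.6  -0.55  1.25 -1.32] p [563.97 141.83 329.31] t 23.4 w 22.428275526919425 F [-0.2  -0.07 -1.27]
[563.82 141.66 329.05]
tip pred [324.6  257.11] lug pred [324.56 255.01]
```

View pics/w21c.png

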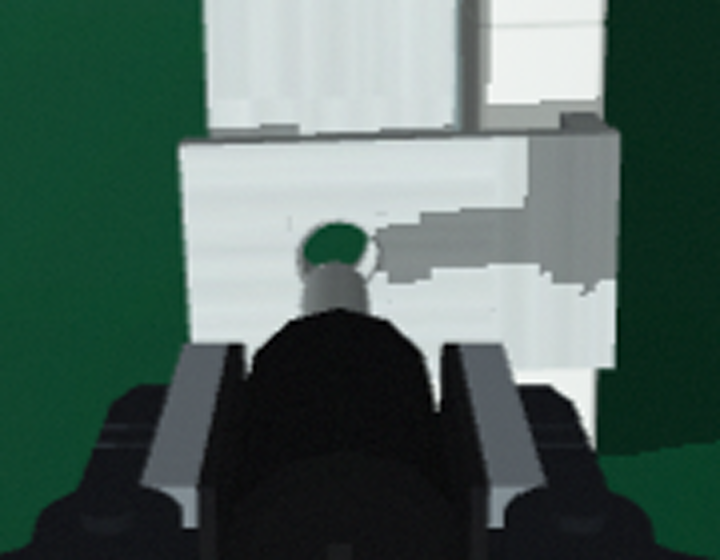

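Emit:
servo_tool([
  {"dx":0.003,"dy":-0.0005,"dz":0.0007,"wx":0,"wy":0,"wz":0,"fingers":1},
  {"dx":0.005,"dy":0,"dz":0,"wx":0,"wy":0,"wz":0,"fingers":1},
  {"dx":0.005,"dy":0,"dz":0,"wx":0,"wy":0,"wz":0,"fingers":1},
  {"dx":0.004,"dy":0,"dz":0,"wx":0,"wy":0,"wz":0,"fingers":1},
])

```text
clock: 23.9
eef_pos: [563.6, 141.5, 316.1]
tool_rot: [2.253, 1.568, 0.682]
force: [-0.1, 0.5, -0.3]
width: 22.6
```

Run:
```python
from kin import *
s=log(); p,R=pose(s); c=cam('wrist'); im=snap('wrist','w22.png')
print(proj('',[562.5,142,267],c))
cv2.imwrite('pics/w22c.png',cv2.resize(im[190:330,240:420,::-1],None,fx=4,fy=4,interpolation=cv2.INTER_CUBIC))
```

```text
q [-0.89  0.63  1.03  1.62 -0.57  1.22 -1.31] p [563.58 141.48 316.12] t 23.9 w 22.58977040931585 F [-0.14  0.52 -0.33]
[323.89 261.13]
```

View pics/w22c.png

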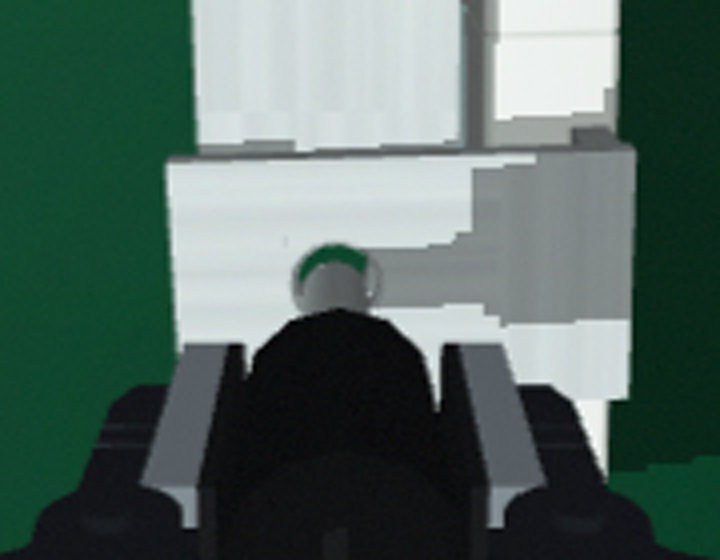

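Emit:
servo_tool([
  {"dx":0.004,"dy":0.001,"dz":0,"wx":0,"wy":0,"wz":0,"fingers":1},
  {"dx":0.005,"dy":0,"dz":0,"wx":0,"wy":0,"wz":0,"fingers":1},
  {"dx":0.005,"dy":0,"dz":0,"wx":0,"wy":0,"wz":0,"fingers":1},
])

```text
clock: 24.32
eef_pos: [564.5, 141.4, 305.8]
tool_rot: [2.188, 1.568, 0.616]
force: [-0.5, 0.1, -0.4]
width: 22.5
```

Run:
```python
from kin import *
s=log(); p,R=pose(s); c=cam('wrist'); im=snap('wrist','w23.png')
print(proj('',[562.5,142,267],c))
cv2.imwrite('pics/w23c.png',cv2.resize(im[190:330,240:420,::-1],None,fx=4,fy=4,interpolation=cv2.INTER_CUBIC))
```

```text
q [-0.88  0.64  1.02  1.63 -0.58  1.2  -1.3 ] p [564.49 141.44 305.75] t 24.325 w 22.52497929646741 F [-0.46  0.1  -0.39]
[323.74 268.58]
```

View pics/w23c.png

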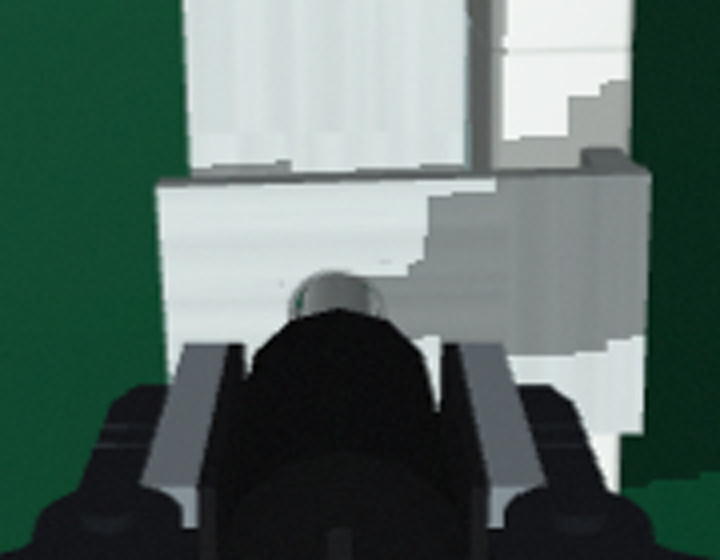

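Emit:
servo_tool([
  {"dx":0.005,"dy":-0.001,"dz":0,"wx":0,"wy":0,"wz":0,"fingers":1},
  {"dx":0.006,"dy":0,"dz":0,"wx":0,"wy":0,"wz":0,"fingers":1},
  {"dx":0.006,"dy":0,"dz":0,"wx":0,"wy":0,"wz":0,"fingers":1},
])

```text
clock: 24.75
eef_pos: [563.8, 141.7, 293.0]
tool_rot: [2.223, 1.568, 0.652]
force: [0.1, 1.0, -1.1]
width: 22.5
```

Emit:
servo_tool([
  {"dx":0.006,"dy":0,"dz":0,"wx":0,"wy":0,"wz":0,"fingers":1},
  {"dx":0.006,"dy":0,"dz":0,"wx":0,"wy":0,"wz":0,"fingers":1},
  {"dx":0.004,"dy":0,"dz":0,"wx":0,"wy":0,"wz":0,"fingers":1},
])

```text
clock: 25.12
eef_pos: [563.9, 141.7, 281.0]
tool_rot: [2.225, 1.568, 0.654]
force: [0.2, 0.1, -0.0]
width: 22.4
```

Run:
```python
from kin import *
s=log(); p,R=pose(s); im=snap('wrist','w24.png')
cv2.imwrite('pics/w24c.png',cv2.resize(im[190:340,200:440,::-1],None,fx=3,fy=3,interpolation=cv2.INTER_CUBIC))
```

```text
q [-0.87  0.66  1.    1.67 -0.6   1.15 -1.28] p [563.92 141.71 281.02] t 25.125 w 22.39666304371884 F [ 0.25  0.15 -0.  ]
```

View pics/w24c.png

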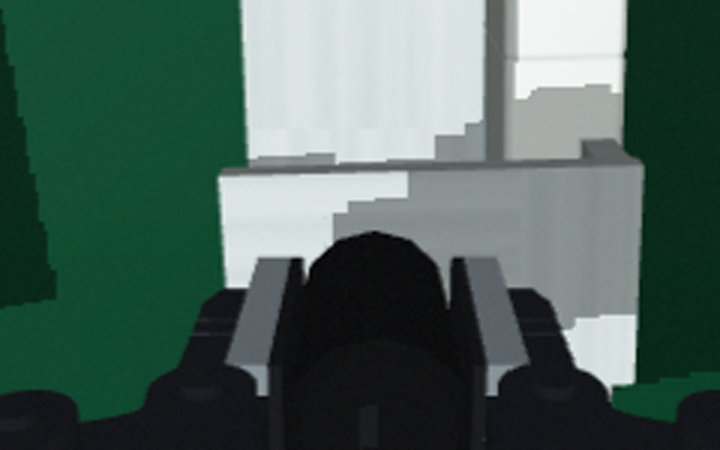

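Emit:
servo_tool([
  {"dx":0.003,"dy":0,"dz":0,"wx":0,"wy":0,"wz":0,"fingers":1},
  {"dx":0.003,"dy":0,"dz":0,"wx":0,"wy":0,"wz":0,"fingers":1},
])

```text
clock: 25.42
eef_pos: [564.0, 141.8, 276.8]
tool_rot: [2.207, 1.567, 0.635]
force: [1.0, 2.2, 0.7]
width: 22.3
```

Emit:
servo_tool([
  {"dx":0.002,"dy":0,"dz":0,"wx":0,"wy":0,"wz":0,"fingers":1},
  {"dx":0.001,"dy":0,"dz":0,"wx":0,"wy":0,"wz":0,"fingers":1},
  {"dx":0,"dy":0,"dz":0,"wx":0,"wy":0,"wz":0,"fingers":1},
])

```text
clock: 25.8
eef_pos: [564.1, 141.7, 275.5]
tool_rot: [2.28, 1.566, 0.709]
force: [-0.6, 3.2, 6.8]
width: 22.1
```

Emit:
servo_tool([
  {"dx":0,"dy":0,"dz":0,"wx":0,"wy":0,"wz":0,"fingers":0.6},
  {"dx":0,"dy":0,"dz":0,"wx":0,"wy":0,"wz":0,"fingers":0.5},
  {"dx":0,"dy":0,"dz":0,"wx":0,"wy":0,"wz":0,"fingers":0.5},
  {"dx":-0.02,"dy":0,"dz":0,"wx":0,"wy":0,"wz":0,"fingers":0.5},
  {"dx":-0.04,"dy":0,"dz":0,"wx":0,"wy":0,"wz":0,"fingers":0.5},
])

```text
clock: 26.42
eef_pos: [563.2, 141.4, 319.9]
tool_rot: [2.587, 1.57, 1.015]
force: [1.0, 0.2, -0.3]
width: 42.9
```

Emit:
servo_tool([
  {"dx":-0.05,"dy":-0.02,"dz":0,"wx":0,"wy":0,"wz":0,"fingers":0.5},
  {"dx":-0.03,"dy":-0.03,"dz":0,"wx":0,"wy":0,"wz":0,"fingers":0.5},
  {"dx":0,"dy":-0.03,"dz":0,"wx":0,"wy":0,"wz":0,"fingers":0.5},
  {"dx":0,"dy":0,"dz":0,"wx":0,"wy":0,"wz":0,"fingers":0.5},
])

```text
clock: 26.92
eef_pos: [502.8, 141.3, 380.6]
tool_rot: [2.431, 1.566, 0.859]
force: [-0.1, 0.1, 0.7]
width: 42.7
```

Run:
```python
from kin import *
s=log(); p,R=pose(s); c=cam('wrist'); im=snap('wrist','w25.png'); snap('scene','s25.png')
print(proj('',[562.5,142,307],c),proj('',[562.5,142,267],c))
for n in('wrist','scene','top'):
  if n=='top': snap('top','t25.png')
  cc=c if n=='wrist' else cam(n)
  for l,z in dict(pin_knob=287,pin_seat=267,stay_hole=260).items():
    print(n,l,[(np.round(a['point'],1),round(a['conf'],2),onz('',a['point'],z,cc)) for a in ctrl.mark_of(l,n)[:1]])
sc=cv2.imread('pics/s25.png'); cv2.imwrite('pics/s25c.png',cv2.resize(sc[160:280,270:430],None,fx=5,fy=5,interpolation=cv2.INTER_CUBIC))
```

```text
q [-1.04  0.48  1.13  1.66 -0.46  1.28 -1.4 ] p [502.85 141.34 380.58] t 26.925 w 42.74960094503349 F [-0.12  0.07  0.74]
[324.09 157.85] [324.47 156.02]
wrist pin_knob [(array([325.3, 156.9]), 0.78, array([562.47, 141.3 , 287.  ]))]
wrist pin_seat []
wrist stay_hole [(array([323.9, 155.4]), 0.9, array([562.77, 142.48, 260.  ]))]
scene pin_knob [(array([355.3, 186.5]), 0.71, array([565.27, 145.04, 287.  ]))]
scene pin_seat [(array([356.3, 190. ]), 0.42, array([562.24, 153.52, 267.  ]))]
scene stay_hole [(array([351.1, 193.5]), 0.77, array([557.91, 138.85, 260.  ]))]
top pin_knob []
top pin_seat []
top stay_hole [(array([242.2, 243.4]), 0.81, array([564.23, 153.11, 260.  ]))]
```

View pics/w25.png

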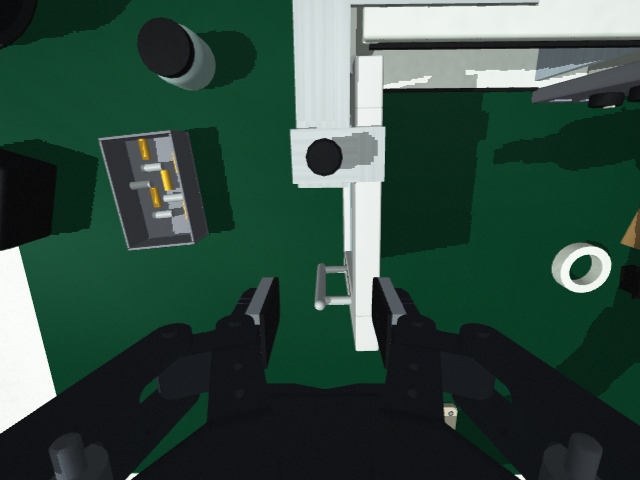

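View pics/s25c.png

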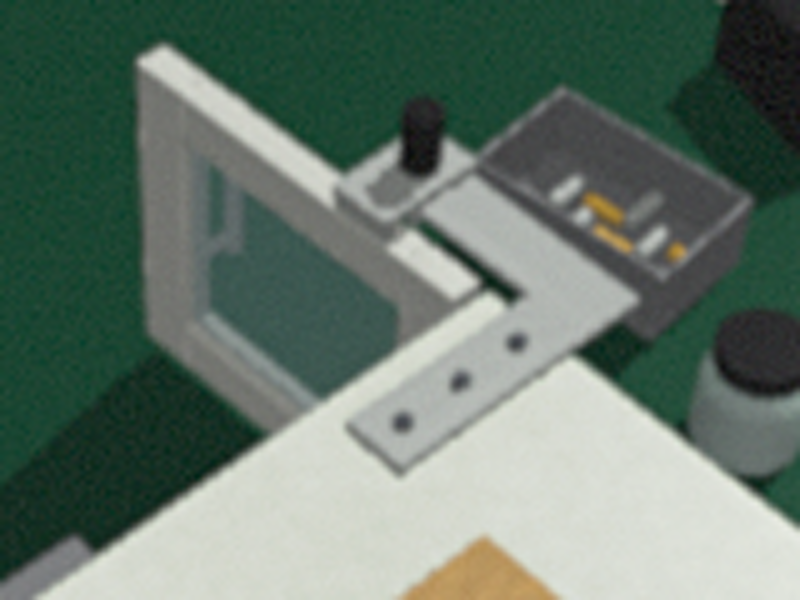

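Emit:
servo_tool([
  {"dx":0,"dy":0.02,"dz":0,"wx":0,"wy":0,"wz":0,"fingers":1},
  {"dx":0,"dy":0.03,"dz":0,"wx":0,"wy":0,"wz":0,"fingers":1},
  {"dx":0.02,"dy":0.03,"dz":0,"wx":0,"wy":0,"wz":0,"fingers":1},
  {"dx":0.03,"dy":0,"dz":0,"wx":0,"wy":0,"wz":0,"fingers":1},
  {"dx":0.03,"dy":0,"dz":0,"wx":0,"wy":0,"wz":0,"fingers":1},
])

```text
clock: 28.15
eef_pos: [565.1, 141.1, 318.5]
tool_rot: [1.918, 1.568, 0.346]
force: [0.5, 0.5, -0.2]
width: -0.2
```

Emit:
servo_tool([
  {"dx":0.008,"dy":0,"dz":0,"wx":0,"wy":0,"wz":0,"fingers":1},
  {"dx":0.003,"dy":0,"dz":0,"wx":0,"wy":0,"wz":0,"fingers":1},
])

```text
clock: 28.4
eef_pos: [564.4, 141.3, 311.4]
tool_rot: [2.004, 1.568, 0.433]
force: [-0.7, 0.1, 0.2]
width: -0.0
```

Emit:
servo_tool([
  {"dx":0.002,"dy":0,"dz":0,"wx":0,"wy":0,"wz":0,"fingers":1},
  {"dx":0.002,"dy":0,"dz":0,"wx":0,"wy":0,"wz":0,"fingers":1},
])

```text
clock: 28.65
eef_pos: [564.1, 141.5, 308.9]
tool_rot: [2.094, 1.567, 0.523]
force: [0.1, -0.6, 0.1]
width: -0.2
```

Emit:
servo_tool([
  {"dx":0.002,"dy":0,"dz":0,"wx":0,"wy":0,"wz":0,"fingers":1},
  {"dx":0.001,"dy":0,"dz":0,"wx":0,"wy":0,"wz":0,"fingers":1},
])

```text
clock: 28.9
eef_pos: [564.1, 141.4, 307.1]
tool_rot: [2.165, 1.567, 0.594]
force: [-1.9, -0.3, 8.3]
width: 0.1
```

Emit:
servo_tool([
  {"dx":-0.01,"dy":0,"dz":0,"wx":0,"wy":0,"wz":0,"fingers":1},
  {"dx":-0.04,"dy":0,"dz":0,"wx":0,"wy":0,"wz":0,"fingers":1},
  {"dx":-0.05,"dy":-0.03,"dz":0,"wx":0,"wy":0,"wz":0,"fingers":1},
  {"dx":0,"dy":-0.04,"dz":0,"wx":0,"wy":0,"wz":0,"fingers":1},
  {"dx":0,"dy":0,"dz":0,"wx":0,"wy":0,"wz":0,"fingers":1},
])

```text
clock: 29.52
eef_pos: [509.8, 141.6, 381.6]
tool_rot: [2.62, 1.567, 1.049]
force: [0.8, 0.0, 0.1]
width: -0.2
```

Run:
```python
from kin import *
s=log(); c=cam('wrist'); im=snap('wrist','w26.png'); t=snap('top','t26.png')
print(proj('',[562.5,142,307],c))
for l,z in dict(pin_knob=287,stay_hole=260).items():
    print(l,[(np.round(a['point'],1),round(a['conf'],2),onz('',a['point'],z,c)) for a in ctrl.mark_of(l,'wrist')[:1]])
cv2.imwrite('pics/f.png',np.hstack([cv2.resize(im,(400,300)),cv2.resize(t,(400,300))])[:,:,::-1])
```

```text
q [-1.02  0.49  1.12  1.65 -0.46  1.29 -1.39] p [509.77 141.56 381.64] t 29.525 w -0.18072789228177394 F [0.77 0.04 0.09]
[324.43 168.71]
pin_knob [(array([323.8, 168.8]), 0.69, array([561.12, 142.57, 287.  ]))]
stay_hole [(array([322. , 161.5]), 0.73, array([564.92, 144.19, 260.  ]))]
```

View pics/f.png

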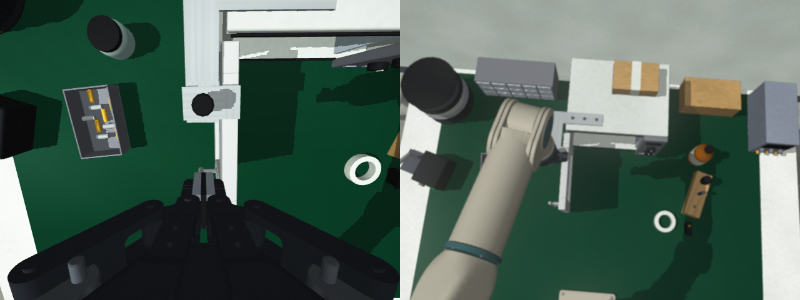

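The knob sits on the lug at wrist-picture pixel (324,169). The door stands at a right angle, the other tools are still in the block, and the arm is clear.

```bash
python3 -c "
from cell import ctrl
print(ctrl.finish_job())"
```

```text
the job is handed in; nothing more can be done
None
```

The door is open at its stop and the pin is pushed down through the lug and stay plate. I handed the job in at about 29.6 s of the 72 s; no verdict was reported.

**What I did**
- **Door by the handle:** I gripped the handle bar with the tool tilted and pulled the door to about 0.45 rad.
- **Door to the stop:** I let go and pushed the door slowly round from its inner side with the closed fingers. The push force rose to about 15 N at the end, which I took as the stop.
- **Pin:** I lifted the pin out of the block, lined its tip up with the hole using the wrist camera, and lowered it with almost no force.

**Last checks**
- **Seating:** When lowering, contact came at 6.8 N with the tool at 275.5 mm (about 275 expected). Pressing on the knob top afterwards met resistance at 307.1 mm, where a fully seated knob should be (307 mm).
- **Position:** In the last wrist picture the knob is within a pixel of where it should be over the hole. The arm was clear, with no contact force.
- **Bystanders:** The other two tools, the tape and the bottle looked unmoved in the last top picture, and the jar in the last wrist picture. I judged that by eye, not by measurement.

**What failed or disagreed**
- **Misaimed early moves:** My first viewing pose was too close and drove the arm against its joint limits, so two early moves fell short. Nothing was touched. One call was refused because keys were missing.
- **Network positions:** The trained networks put the stay hole up to about 10 mm off in the overhead and scene pictures, so I relied on my own wrist-camera measurements. The final picture's network estimates for pin and stay hole differ by about 4 mm. The free insertion and seating heights contradict a real offset that large.

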